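Chuck a finial blank in the carving cradle with the square chuck key

TASK

Get the turned blank ready for carving: push it along its V rest until its shoulder sits up against the open jaws of the chuck. Then take the T-handled chuck key from its wooden block, seat its square end fully in the recessed socket on top of the chuck and turn it clockwise until the jaws are tight on the blank. Never leave the key in a chuck: put it back upright in the hole of its block, fully down, and do not disturb the other tools on the bench.

Things in the scene. Friction and masses are not known exactly. Their poses are not given: they have to be found in the camera images.
- jig: Carving cradle fixed to the bench: dark steel bed 130 x 400 x 20 mm, green headstock with index plate (up to 161 mm high) on its +y side, steel chuck, V rest at y = -160 to -80 mm. Origin on the bench top straight under the key socket. The work axis is level, parallel to the jig's y axis, 105 mm above the bench; the chuck's jaws face -y and the V rest holds the blank at that height.
- chuck: Chuck, 100 mm diameter, 50 mm thick, with its four jaws (aluminium, 22 mm proud of the chuck's front). Origin on the work axis under the socket. Fixed to the jig.
- jaw_face (a point): Point on the work axis in the plane of the jaws' front ends, 47 mm from the socket axis towards the jig's -y. The blank's shoulder belongs here.
- socket (a point): Centre of the mouth of the square socket in the top of the chuck, 150 mm above the bench; z up, x and y along the socket's sides, turning with the pinion. Hole 14 mm square, 22 mm deep, 2 mm chamfer, its mouth recessed 5.5 mm in a round steel bushing of 27 mm bore.
- pinion (a joint): Turn of the socket in rad, growing clockwise seen from above (jaws close 2 mm of radius per rad). Starts at 0 to 0.4, jaws open, 1.8 to 2.6 mm clear all round the tenon. The jaws touch the tenon at about 1.3; at 1.5 it is hard tight and goes no further. Turns stiffly (0.15 N m) and stays where it is left.
- blank: Turned light-wood finial blank, about 220 g, loose in the V rest. Origin at the centre of its shoulder; y axis along it to the chuck. Tenon 40 mm in diameter runs 20 mm to +y; to -y a barrel 60 mm in diameter and 95 mm long, a 40 mm neck and a 50 mm bead with a flat end face at y = -130 mm. Starts with the shoulder 12 to 35 mm short of the jaws.
- key: Steel T-handled chuck key, about 200 g, upright in its block. Origin at the centre of its lower end, z up. Square end 12 mm wide, 20 mm long, sides along its x and y, lower 3 mm tapered to 9 mm; collar 26 mm in diameter at z = 20 to 26; 14 mm shank. With the collar down on the socket's mouth, or on its block, the origin is 20 mm below that mouth.
- keyblock: Dark wooden block 80 x 100 x 40 mm fixed to the bench, origin under its centre, which holds the key.
- key_hole (a point): Centre of the mouth of the round hole in the block's top, 40 mm above the bench; 20 mm in diameter, 32 mm deep. The key stands in it at any yaw with its collar on the block's top, its origin 20 mm below this point.
- wax_tin: Wax jar 72 mm in diameter, 55 mm high, loose on the bench; leave alone.
- mallet: Carver's round wooden mallet standing on its head, 92 mm in diameter, 215 mm high, far right; leave alone.
- gouge_a: Gouge lying left of the cradle, 31 mm high, 240 mm long; origin at the front end of its handle; leave alone.
- gouge_b: Gouge lying beside the first; leave alone.
- gouge_c: Gouge lying beside the second; leave alone.
- pencil: Metal pencil 160 mm long, 8 mm high, lying near the robot on its left; leave alone.
- brush: Bench brush lying near the robot on its right; leave alone.
- key_hub (a point): Where to grip the key, 78 mm above its lower end: the middle of its dark square hub, 18 x 18 mm, from z = 60 to 92 mm of the key. A 9 mm crossbar 88 mm long with 14 mm red ball ends runs through the hub along the key's x axis at z = 84 mm, so grip the hub across its y faces, the crossbar lying between the fingers.

How it is judged:
On the way, in this order (a step that is already met when the one before it is completed fails the run):
1. the blank is pushed home: its shoulder within 3 mm of the jaw faces, the jaws still open (distance between blank and jaw_face below 0.003 m and value of joint pinion below 1.1 rad), for 0.2 s.
2. the key's square end is seated in the socket: within 3 mm of its axis, upright, at least 17 mm deep (horizontal distance between key and socket below 0.003 m and z of key in the frame of socket below -0.017 m and angle between key's own z axis and vertical below 0.12 rad), for 0.2 s.
3. with the key in the socket the jaws are turned tight on the blank (pinion past 1.4 rad) (value of joint pinion above 1.4 rad and z of key in the frame of socket below -0.014 m and horizontal distance between key and socket below 0.004 m and contact force between blank and chuck above 10 N), for 0.2 s.
At the end, for the whole second after the job is handed in: The key stands upright (within 0.12 rad) and still in its block's hole, within 6 mm of its centre and at least 17 mm deep; the jaws hold the blank tight (pinion past 1.38 rad, more than 10 N between chuck and blank) with its shoulder within 3 mm of the jaw faces, at rest (horizontal distance between key and key_hole below 0.006 m and z of key in the frame of key_hole below -0.017 m and angle between key's own z axis and vertical below 0.12 rad and linear speed of each of key, blank below 0.02 m/s and value of joint pinion above 1.38 rad and contact force between blank and chuck above 10 N and distance between blank and jaw_face below 0.003 m); the robot touches nothing.
It fails at once if another tool on the bench is disturbed (moved more than 25 mm) (distance of any of wax_tin, mallet, gouge_a, gouge_b, gouge_c, pencil, brush from where it was at the start of the episode above 0.025 m).
It also fails if it takes over 69 s, if anything falls off the work surface, if the arm or the gripper's body presses on something with over 40 N, if the wrist force passes 120 N, or if a joint passes its speed limit or range.

ROBOT

A 6-joint arm with a two-finger parallel gripper is mounted at the origin on the work surface. World frame = base frame: x ahead of the robot, y to its left, z up, the work surface at z = 0. Lengths are in m, angles in rad, forces in N, time in s.
With the tool pointing down it reaches from about 0.375 to 0.9 m from the base axis. Payload 3.1 kg.
Tool frame: the origin (TCP) lies on the centre line of the jaws, within the pads' length; the fingertips stand 22 mm ahead of it and the grasp point (between the pads) lies 3 mm ahead of it; z points along the fingers, y is the line along which they close (so a half turn about z gives the same grasp; the last joint's range is limited). The gripper opens to 85 mm and grips with 20 to 120 N. Pads are 22 mm wide; open, the fingers measure 114 mm over their backs; the gripper's body (76 mm by 85 mm) begins 54 mm behind the grasp point. The pads swing forward as they close: fully open they stand 13 mm farther back than shut.
Start: joints at [-1.427, 0.527, 1.433, -0, 1.181, -0.178], TCP at [0.198, -0.593, 0.253] pointing down, gripper open.
Joint ranges: [-3.08, 3.08], [-0.75, 2.2], [0.22, 2.44], [-1.43, 4.57], [0, 2.65], [-2.85, 2.85]. Speed limits (rad/s): [2.79, 2.79, 3.14, 3.14, 3.14, 3.14].

INTERFACE

Orientations are given as a unit quaternion [x, y, z, w].
In Python, from station import manip gives the robot as it stands.
- The arm moves only by the shell command python3 drive.py 'ROWS' [FORCE]. ROWS is a JSON list of rows, 1 to 20 of them, each an object with the fields trans (a list: dx, dy, dz in a scale on which 1.0 is 0.75 m), yaw (a turn about the tool's z in a scale on which 1.0 is 2 pi rad), jaw (the opening from 0.0 (shut) to 1.0 (fully open)); a field left out counts as zero (the opening has to be given); each row is the pose to reach, as a shift and turn from the pose commanded when the command began, along the tool's axes at that moment; what a row does not reach only later rows make up. A row lasts 1/10 s, in which the tool goes at most 0.05 m and 0.15 rad, less where a joint would pass 70% of its speed; a pose out of reach is approached as far as the arm can. The fingers move at their own pace and stop on an object; FORCE is the grip in N (left out, the last holds). Time passes only in rows, so rows that do not move let the fingers close. It prints the time, the measured TCP pose, the force, the opening and the grip force at its end. No shift or turn number may pass 1 either way. Input that does not fit is refused with a message, and nothing moves.
- manip.sense(): the state, without advancing time (a new reading comes with each control period).
- manip.snapshot(name): name is "scene" or "top"; returns a dict with "pixels" (420x560x3 uint8, red, green, blue), "range_z" (420x560 float32, m along the optical axis (not along the pixel's ray), 0 where there is no reading), "fov_y" (degrees; the focal length in pixels is half the picture's height over the tangent of half this angle, whatever the lens; pixels are square), "cx", "cy" (the principal point, pixels), "R" (3x3) and "t" (3): a world point X has camera coordinates R X + t. Camera axes: x right, y down, z forward; pixel columns grow to the right and rows downward; lengths in m; the calibration is good to about 2 mm. A picture is of the moment at which its call begins.
- manip.sign_off(): hands the job in; it is judged then, once.
The state is a dict: "t": time; "q": joint angles; "qd": joint speeds; "tau": joint torques, N m; "tcp_pos": TCP position; "tool_rot": TCP orientation; "force": force on the tool from outside, world axes, zero at the start; "ft_torque": the same for the moment, N m; "finger_gap": opening from 0.0 (shut) to 1.0 (fully open); "gripper_force": force on a finger pad.
Only numpy, scipy, OpenCV 4.12 (cv2) and the standard library are available. Lean on these libraries where they do the work, as an engineer would, in place of code of your own. Each camera call takes 0.05 s, during which the arm holds its last target. There are 200 camera calls.

## Working session

There is one attempt and no reset: what is moved stays moved. The work goes in short steps, Python scripts to look and compute and a shell command to move; the robot and the scene stay as the last step left them, time stands still between calls to the robot, and variables do not carry over. Pictures are saved under pics/ and viewed, at most 10 in all, crops included, and the job is handed in when it is done.

```bash
ls; mkdir -p pics; cat > h.py <<'E'
import numpy as np, cv2
from station import manip
def snap(n):
    s=manip.snapshot(n); np.savez('last_'+n+'.npz',**s); return s
def f(s): return s['pixels'].shape[0]/2/np.tan(np.radians(float(s['fov_y']))/2)
def pt(s,u,v,z=None):
    """world point of pixel; by depth or on plane z"""
    ray=np.array([(u-s['cx'])/f(s),(v-s['cy'])/f(s),1.0]); R,t=s['R'],s['t']
    o=-R.T@t; d=R.T@ray
    k=(z-o[2])/d[2] if z is not None else s['range_z'][int(round(v)),int(round(u))]
    return o+k*d
def cloud(s):
    v,u=np.mgrid[:420,:560]; Z=s['range_z']; P=np.stack([(u-s['cx'])/f(s)*Z,(v-s['cy'])/f(s)*Z,Z],-1)
    W=(P-s['t'])@s['R']; W[Z<=0]=np.nan; return W
def save(im,name): cv2.imwrite('pics/'+name,cv2.cvtColor(im,cv2.COLOR_RGB2BGR))
E
python3 - <<'E'
from h import *
for n in('scene','top'):
    s=snap(n); save(cv2.resize(s['pixels'],(800,600),interpolation=cv2.INTER_CUBIC),n+'0.png'); print(n,s['fov_y'],s['cx'],s['cy'],-s['R'].T@s['t'],s['R'][2])
print(manip.sense())
E
```

```text
drive.py
pics
station.py
scene 55.376427015767725 271.6568482335538 212.20489281517524 [ 1.05115385 -0.83216535  0.79760391] [-0.46706956  0.71108459 -0.52555184]
top 43.78176482419519 284.32726172360856 213.6577053948295 [0.23327569 0.08551418 1.63555189] [ 0.16244067 -0.01479727 -0.98660735]
{'t': 0.1, 'q': array([-1.42647692e+00,  5.28386507e-01,  1.43375826e+00, -5.76068590e-06,
        1.18140602e+00, -1.78504550e-01]), 'qd': array([ 0.00039008, -0.00331082, -0.00464222, -0.00096174, -0.0002476 ,
        0.00078401]), 'tau': array([ 2.13318344e-04, -4.43303883e+01, -1.78587484e+01, -2.07066732e-04,
        3.89001027e-03, -1.07304680e-05]), 'tcp_pos': array([ 0.19821569, -0.59210911,  0.25242832]), 'tool_rot': array([ 9.87000696e-01,  1.60712998e-01,  1.40706378e-05, -9.78966185e-04]), 'force': array([-0.48490278,  0.22198975, -0.65612028]), 'ft_torque': array([ 0.0540216 ,  0.02759757, -0.00869373]), 'gripper_force': 0.0, 'finger_gap': 0.9968543859625139}
```

View pics/scene0.png

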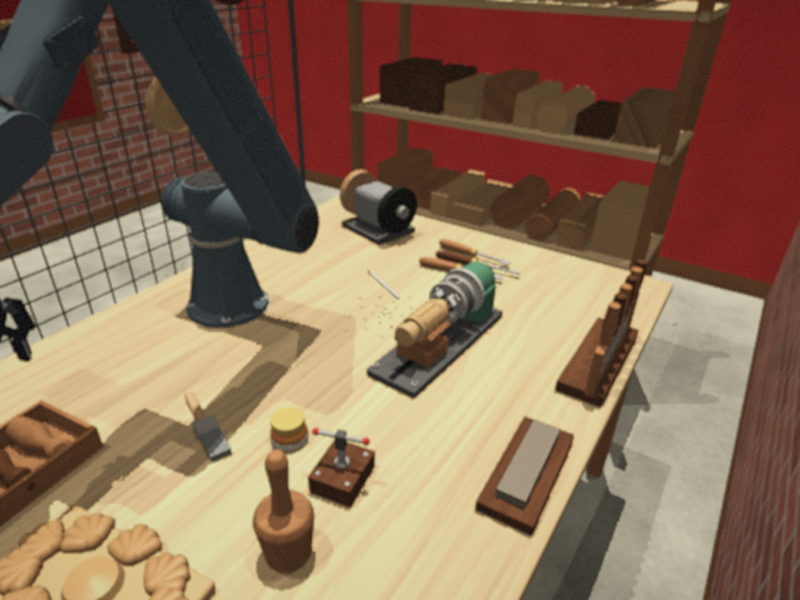

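View pics/top0.png

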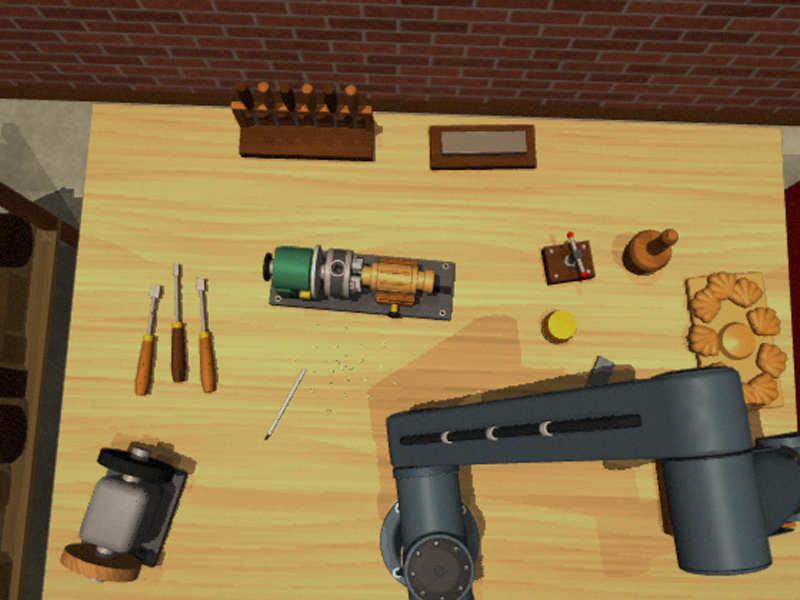

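The top view shows the cradle (chuck at about 338,268, bead end at about 432,281 of 800x600), the key in its block (567,260), the mallet (650,250), the wax tin (561,326) and three gouges at far left. Enlarging next.

```bash
python3 - <<'E'
from h import *
T=dict(np.load('last_top.npz')); S=dict(np.load('last_scene.npz'))
def crop(im,u0,v0,w,h,k): return cv2.resize(im[v0:v0+h,u0:u0+w],None,fx=k,fy=k,interpolation=cv2.INTER_CUBIC)
C=np.zeros((600,800,3),np.uint8)
a=crop(T['pixels'],180,165,155,62,5); C[:310,:775]=a
b=crop(T['pixels'],372,155,56,48,6); C[312:600,:336]=b
c=crop(S['pixels'],210,292,60,58,5); C[310:600,340:640]=c
save(C,'crop0.png')
W=cloud(T)
# key region, high points
P=W[155:203,372:428].reshape(-1,3); P=P[np.isfinite(P).all(1)]
for lo,hi in((.02,.035),(.035,.045),(.06,.085),(.085,.12),(.12,.3)):
    q=P[(P[:,2]>lo)&(P[:,2]<hi)]; print(lo,len(q),q.min(0) if len(q) else'',q.max(0) if len(q) else '',q.mean(0) if len(q) else '')
E
```

```text
0.02 84 [ 0.55873834 -0.34804922  0.02016009] [ 0.65592098 -0.23802921  0.03499946] [ 0.59276632 -0.27560973  0.02926804]
0.035 524 [ 0.55894767 -0.34813686  0.03502466] [ 0.65238271 -0.23826522  0.0449991 ] [ 0.6053918  -0.29050993  0.04061278]
0.06 8 [ 0.59826954 -0.28959764  0.06431088] [ 0.611679   -0.28598716  0.08260066] [ 0.60515265 -0.28753598  0.07468397]
0.085 140 [ 0.55887801 -0.31295416  0.08791413] [ 0.65434838 -0.27237624  0.11941711] [ 0.60614561 -0.29212757  0.10920609]
0.12 1 [ 0.60151575 -0.29365898  0.12287279] [ 0.60151575 -0.29365898  0.12287279] [ 0.60151575 -0.29365898  0.12287279]
```

View pics/crop0.png

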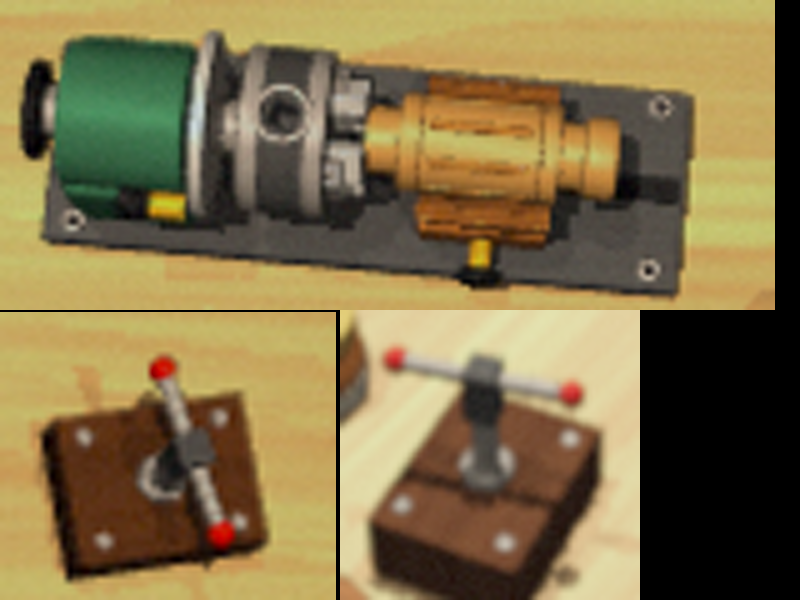

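The crop shows the socket bushing ring at crop (283,112) → top pixel (236.6,187.4), bead end face at about (620,158), tenon/shoulder step at (402,140), and the key's red balls at (162,368) and (222,535) → top pixels (399,164) and (409,192). Now measuring.

```bash
python3 - <<'E'
from h import *
np.set_printoptions(precision=4,suppress=True)
T=dict(np.load('last_top.npz')); S=dict(np.load('last_scene.npz'))
g=lambda x,y,k=5,u0=180,v0=165,oy=0:((x+.5)/k-.5+u0,(y-oy+.5)/k-.5+v0)
print('socket',pt(T,*g(283,112),z=.1555))
for c in((692,95),(678,296),(42,240)): print('bedcorner',pt(T,*g(*c),z=.02))
for c in((660,106),(648,269),(72,220)): print('bolt',pt(T,*g(*c),z=.02))
# red balls
for s,box in((T,(385,155,425,203)),(S,(210,292,270,340))):
    u0,v0,u1,v1=box; im=s['pixels'].astype(int)
    m=((im[...,0]>130)&(im[...,1]<70)&(im[...,2]<70)).astype(np.uint8); k=np.zeros_like(m);k[v0:v1,u0:u1]=1
    n,_,st,c=cv2.connectedComponentsWithStats(m*k)
    for i in range(1,n):
        if st[i,4]>2: print('ball',c[i],st[i,4],pt(s,*c[i],z=.104),pt(s,*c[i]))
# hub top in top view
W=cloud(T); P=W.reshape(-1,3)
# block
m=(np.abs(P[:,2]-.04)<.006)&(P[:,0]>.53)&(P[:,0]<.69)&(P[:,1]>-.37)&(P[:,1]<-.2)
r=cv2.minAreaRect(P[m][:,:2].astype(np.float32)); print('block',r)
# blank: pixels wood on barrel
v0,v1,u0,u1=180,210,252,307
Q=W[v0:v1,u0:u1].reshape(-1,3); Q=Q[np.isfinite(Q).all(1)]
top=Q[(Q[:,2]>.10)&(Q[:,2]<.145)]
print('blank top',len(top),top.min(0),top.max(0))
WS=cloud(S)
np.save('W.npy',W);np.save('WS.npy',WS)
E
```

```text
socket [0.5505 0.2046 0.1555]
bedcorner [ 0.5991 -0.0426  0.02  ]
bedcorner [ 0.4702 -0.0361  0.02  ]
bedcorner [0.493  0.3621 0.02  ]
bolt [ 0.5913 -0.0224  0.02  ]
bolt [ 0.4867 -0.017   0.02  ]
bolt [0.5062 0.3441 0.02  ]
ball [398.5 164. ] 10 [ 0.649 -0.279  0.104] [ 0.6449 -0.2754  0.119 ]
ball [408.6154 191.3846] 13 [ 0.5652 -0.3089  0.104 ] [ 0.5629 -0.3061  0.1149]
ball [220.5 302. ] 6 [ 0.5618 -0.3073  0.104 ] [ 0.5655 -0.3112  0.1092]
ball [256.     308.7143] 7 [ 0.6455 -0.2771  0.104 ] [ 0.6476 -0.2799  0.1075]
block ((0.6066505908966064, -0.2935672998428345), (0.08184050768613815, 0.10253468155860901), 11.16277027130127)
blank top 1010 [0.4987 0.0089 0.1   ] [0.5869 0.1612 0.1445]
```

Block, key and bed sizes all agree with those given (block 82x103 mm, bed 129x399 mm, ball spacing 89 mm). Jig yaw is about -0.054 and the key crossbar yaw is 0.345. I'll write a delta helper and look for the bead end.

```bash
cat >> h.py <<'E'
from scipy.spatial.transform import Rotation as Ro
np.set_printoptions(precision=4,suppress=True)
def go(x,y,z,yaw=None):
    """tool-axes shift and turn to world target (tool down)"""
    s=manip.sense(); R=Ro.from_quat(s['tool_rot']).as_matrix()
    d=R.T@(np.array([x,y,z])-s['tcp_pos']); y0=np.arctan2(R[1,0],R[0,0])
    print('t %.1f'%s['t'],'shift',d,'turn',None if yaw is None else -((yaw-y0+np.pi)%(2*np.pi)-np.pi),'yaw0',y0,'q6',s['q'][5])
J=np.array([.549,.204]); JY=-.054
def jig(x,y): c,s=np.cos(JY),np.sin(JY); return J+np.array([c*x-s*y,s*x+c*y])
E
python3 - <<'E'
from h import *
W=np.load('W.npy').reshape(-1,3); W=W[np.isfinite(W).all(1)]
c,s=np.cos(JY),np.sin(JY); d=W[:,:2]-J; L=np.c_[d@[c,s],d@[-s,c],W[:,2]]
for y in np.arange(-.21,-.03,.006):
    q=L[(abs(L[:,1]-y)<.003)&(abs(L[:,0])<.05)&(L[:,2]>.09)]
    if len(q): print('%.3f'%y,len(q),q[:,2].max(),q[:,0].min(),q[:,0].max(),q[q[:,2]>q[:,2].max()-.006][:,0].mean())
p=jig(0,-.232); go(p[0],p[1],.25,np.pi/2+JY)
E
```

```text
-0.198 4 0.12776160135054188 -0.013229785421270988 -0.005552291761132275 -0.007928644702264618
-0.192 34 0.13560220638509185 -0.02353527139837512 0.023568893951463946 0.001074882473878122
-0.186 34 0.13769972692838292 -0.02405594554980108 0.024597494802366202 -0.001366886599156264
-0.180 35 0.1346737195283934 -0.02520873208147534 0.02303870772099055 0.002639449848684334
-0.174 28 0.1309779700823749 -0.0222549389539676 0.018919061051667758 -0.002365483811733323
-0.168 28 0.1312708941806558 -0.01883940765878461 0.01889345965529615 0.0013362039285593238
-0.162 32 0.14035029714853914 -0.0290933703331115 0.02549137461571668 -0.002451953892542098
-0.156 58 0.13711961355720909 -0.04338570206265957 0.043897140676884674 0.00015310392541895013
-0.150 57 0.1408846993713266 -0.04337926757763305 0.04295684245289677 -0.0013193183870160235
-0.144 58 0.1399208766705747 -0.044134167180950604 0.04238377732949442 0.001072526043764347
-0.138 61 0.14005308082469264 -0.043916324843341535 0.04528047760866492 0.002205433723881203
-0.132 58 0.1443359010382481 -0.04167685361975689 0.044916106043831144 -0.0001
[... 930 characters left out ...]
34 -0.0023071689603229428
-0.066 28 0.13854682863983717 -0.02773521670622288 0.027666262431768566 -0.0018937908110633385
-0.060 27 0.12747923714387413 -0.018649503007281666 0.020836143730773752 0.0007623644800946085
-0.054 28 0.13315196113962216 -0.018401757696727153 0.0173636440837499 -0.000748167056612533
-0.048 35 0.13996630609946165 -0.030413518471073975 0.027275313807062978 -0.003634678561617671
-0.042 36 0.1435788490861354 -0.03062209876553755 0.030047986143936518 0.0061120523597973184
-0.036 38 0.14330527705212667 -0.029162804515800604 0.030162697892835308 0.01024305945018501
t 0.1 shift [ 0.4999 -0.428   0.0034] turn -1.1939705041110855 yaw0 0.3228258226838105 q6 -0.17850455014795655
```

Careful with the scale: shifts go in shares of 0.75 m and turns go in shares of 2 pi rad. That gives: 0.5 m / 0.75 = 0.6667, -0.43 m / 0.75 = -0.5733, -1.19 rad / 6.2832 = -0.1894.

```bash
python3 drive.py '[{"trans": [0.6667,-0.5733,0],"yaw": -0.1894,"jaw": 0},{"trans": [0.6667,-0.5733,0],"yaw": -0.1894,"jaw": 0},{"trans": [0.6667,-0.5733,0],"yaw": -0.1894,"jaw": 0},{"trans": [0.6667,-0.5733,0],"yaw": -0.1894,"jaw": 0},{"trans": [0.6667,-0.5733,0],"yaw": -0.1894,"jaw": 0},{"trans": [0.6667,-0.5733,0],"yaw": -0.1894,"jaw": 0},{"trans": [0.6667,-0.5733,0],"yaw": -0.1894,"jaw": 0},{"trans": [0.6667,-0.5733,0],"yaw": -0.1894,"jaw": 0},{"trans": [0.6667,-0.5733,0],"yaw": -0.1894,"jaw": 0},{"trans": [0.6667,-0.5733,0],"yaw": -0.1894,"jaw": 0},{"trans": [0.6667,-0.5733,0],"yaw": -0.1894,"jaw": 0},{"trans": [0.6667,-0.5733,0],"yaw": -0.1894,"jaw": 0},{"trans": [0.6667,-0.5733,0],"yaw": -0.1894,"jaw": 0},{"trans": [0.6667,-0.5733,0],"yaw": -0.1894,"jaw": 0},{"trans": [0.6667,-0.5733,0],"yaw": -0.1894,"jaw": 0},{"trans": [0.6667,-0.5733,0],"yaw": -0.1894,"jaw": 0}]' 40; python3 -c "
from h import *
p=jig(0,-.232); go(p[0],p[1],.11,np.pi/2+JY)"
```

```text
t: 1.7
tcp_pos: [0.5353, -0.0269, 0.2529]
tool_rot: [0.727, 0.686, -0.001, -0.0]
force: [-0.4, 0.1, 0.4]
finger_gap: -0.0
gripper_force: 0.0
t 1.7 shift [-0.0006  0.0015  0.1429] turn -0.003997552051682618 yaw0 1.5127987747432137 q6 -0.20004452122257094
```

Scaled: 0.143 m / 0.75 = 0.1907, 0.04 m / 0.75 = 0.0533.

```bash
python3 drive.py '[{"trans": [0,0.002,0.1907],"jaw": 0},{"trans": [0,0.002,0.1907],"jaw": 0},{"trans": [0,0.002,0.1907],"jaw": 0},{"trans": [0,0.002,0.1907],"jaw": 0},{"trans": [0.0133,0.002,0.1907],"jaw": 0},{"trans": [0.0267,0.002,0.1907],"jaw": 0},{"trans": [0.032,0.002,0.1907],"jaw": 0},{"trans": [0.0373,0.002,0.1907],"jaw": 0},{"trans": [0.0413,0.002,0.1907],"jaw": 0},{"trans": [0.0453,0.002,0.1907],"jaw": 0},{"trans": [0.048,0.002,0.1907],"jaw": 0},{"trans": [0.0507,0.002,0.1907],"jaw": 0},{"trans": [0.0533,0.002,0.1907],"jaw": 0}]'; python3 drive.py '[{"trans": [0.0013,0,0],"jaw": 0},{"trans": [0.0027,0,0],"jaw": 0}]'
```

```text
t: 3.0
tcp_pos: [0.5416, 0.0121, 0.1126]
tool_rot: [0.727, 0.687, 0.001, 0.003]
force: [-1.1, -7.7, 6.8]
finger_gap: -0.004
gripper_force: 3.1
t: 3.2
tcp_pos: [0.5417, 0.0141, 0.1126]
tool_rot: [0.727, 0.687, 0.001, 0.003]
force: [-0.7, -6.5, 8.5]
finger_gap: 0.004
gripper_force: 3.1
```

Scaled: 0.002 m / 0.75 = 0.0027, 0.001 m / 0.75 = 0.0013.

```bash
python3 drive.py '[{"trans": [0.0013,0,0],"jaw": 0},{"trans": [0.0027,0,0],"jaw": 0}]'; python3 drive.py '[{"trans": [0.0013,0,0],"jaw": 0},{"trans": [0.0027,0,0],"jaw": 0}]'; python3 drive.py '[{"trans": [0.0013,0,0],"jaw": 0},{"trans": [0.0027,0,0],"jaw": 0}]'
```

```text
t: 3.4
tcp_pos: [0.5418, 0.0161, 0.1126]
tool_rot: [0.727, 0.687, 0.001, 0.003]
force: [-1.6, -6.5, 6.9]
finger_gap: -0.0
gripper_force: 3.1
t: 3.6
tcp_pos: [0.5419, 0.018, 0.1126]
tool_rot: [0.727, 0.687, 0.001, 0.003]
force: [-2.5, -10.7, 8.5]
finger_gap: -0.001
gripper_force: 6.0
t: 3.8
tcp_pos: [0.542, 0.0181, 0.1127]
tool_rot: [0.726, 0.688, -0.001, 0.004]
force: [-2.9, -17.8, 7.5]
finger_gap: 0.004
gripper_force: 8.3
```

Contact is clear: the TCP stopped at y=0.018 (0.0163 predicted) with the force rising. Back off, rise, and look again.

Scaled: -0.15 m / 0.75 = -0.2, -0.1 m / 0.75 = -0.1333.

```bash
python3 drive.py '[{"trans": [-0.0267,0,0],"jaw": 0},{"trans": [-0.04,0,0],"jaw": 0},{"trans": [-0.04,0,-0.0667],"jaw": 0},{"trans": [-0.04,0,-0.1333],"jaw": 0.5},{"trans": [-0.04,0,-0.2],"jaw": 0.8},{"trans": [-0.04,0,-0.2],"jaw": 1}]'; python3 - <<'E'
from h import *
W=np.load('W.npy').reshape(-1,3); W=W[np.isfinite(W).all(1)]
m=W[(W[:,0]>.5)&(W[:,0]<.75)&(W[:,1]<-.36)&(W[:,1]>-.56)&(W[:,2]>.06)]
for lo in np.arange(.06,.24,.03):
    q=m[(m[:,2]>lo)&(m[:,2]<lo+.03)]
    if len(q): print(lo,len(q),q.min(0),q.max(0))
go(.6054,-.2931,.25,.345)
E
```

```text
t: 4.4
tcp_pos: [0.5429, -0.0087, 0.2677]
tool_rot: [0.727, 0.686, 0.005, 0.006]
force: [-0.1, 0.4, -0.2]
finger_gap: 0.51
gripper_force: 0.0
0.06 90 [ 0.5803 -0.4956  0.0619] [ 0.6683 -0.411   0.0898]
0.09 506 [ 0.5798 -0.497   0.0901] [ 0.6684 -0.4108  0.12  ]
0.12 49 [ 0.6101 -0.4634  0.1202] [ 0.6369 -0.4388  0.1499]
0.15 31 [ 0.6108 -0.4581  0.15  ] [ 0.6313 -0.4403  0.1794]
0.18 66 [ 0.6082 -0.4674  0.181 ] [ 0.6406 -0.4392  0.2096]
0.21 68 [ 0.6118 -0.468   0.2101] [ 0.6357 -0.4417  0.2222]
t 4.4 shift [-0.2803  0.0786  0.0195] turn 1.1679919690411356 yaw0 1.5129919690411355 q6 -0.1649333927033992
```

Scaled: -0.28 m / 0.75 = -0.3733, 0.079 m / 0.75 = 0.1053, 1.17 rad / 6.2832 = 0.1862.

```bash
python3 drive.py '[{"trans": [-0.3733,0.1053,0.0267],"yaw": 0.1862,"jaw": 1},{"trans": [-0.3733,0.1053,0.0267],"yaw": 0.1862,"jaw": 1},{"trans": [-0.3733,0.1053,0.0267],"yaw": 0.1862,"jaw": 1},{"trans": [-0.3733,0.1053,0.0267],"yaw": 0.1862,"jaw": 1},{"trans": [-0.3733,0.1053,0.0267],"yaw": 0.1862,"jaw": 1},{"trans": [-0.3733,0.1053,0.0267],"yaw": 0.1862,"jaw": 1},{"trans": [-0.3733,0.1053,0.0267],"yaw": 0.1862,"jaw": 1},{"trans": [-0.3733,0.1053,0.0267],"yaw": 0.1862,"jaw": 1},{"trans": [-0.3733,0.1053,0.0267],"yaw": 0.1862,"jaw": 1},{"trans": [-0.3733,0.1053,0.0267],"yaw": 0.1862,"jaw": 1}]'; python3 - <<'E'
from h import *
go(.6054,-.2931,.101,.345)
T=snap('top'); S=snap('scene')
cr=lambda im,u0,v0,w,h,k: cv2.resize(im[v0:v0+h,u0:u0+w],None,fx=k,fy=k,interpolation=cv2.INTER_CUBIC)
C=np.zeros((600,800,3),np.uint8)
C[:300,:600]=cr(T['pixels'],220,167,100,50,6)
C[300:600,:240]=cr(T['pixels'],226,177,20,25,12)
C[300:600,250:550]=cr(S['pixels'],290,180,60,60,5)
C[300:600,555:800]=cr(S['pixels'],205,280,49,60,5)
save(C,'c1.png')
E
```

```text
t: 5.4
tcp_pos: [0.601, -0.2918, 0.2398]
tool_rot: [0.985, 0.172, -0.0, -0.0]
force: [0.0, 0.5, 0.0]
finger_gap: 1.003
gripper_force: 0.0
t 5.4 shift [0.0037 0.0028 0.1388] turn 0.0006820671835510161 yaw0 0.3456820671835509 q6 0.6059254522397057
```

View pics/c1.png

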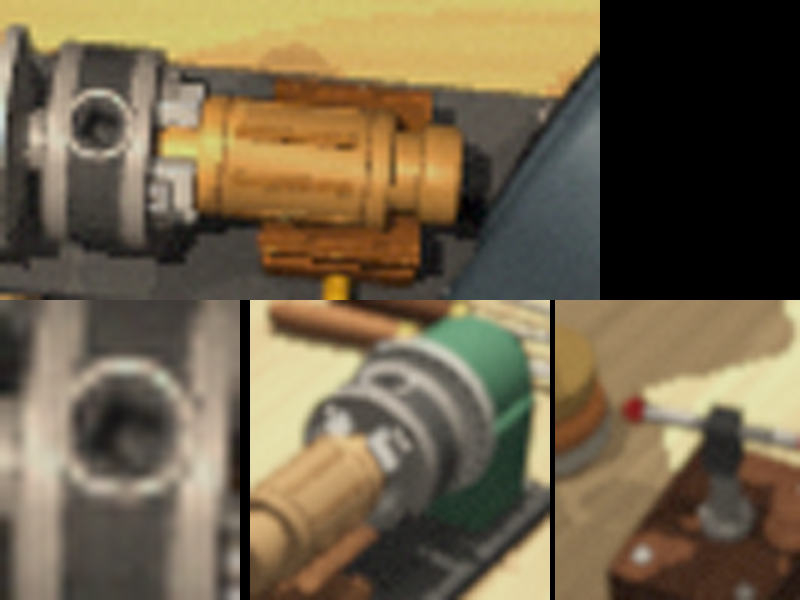

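The shoulder now sits against the jaws. The bushing ring is at top pixel (236.35,187.1) and scene pixel (318.6,195.6), and the key is still upright. Descending on the hub.

Scaled: 0.139 m / 0.75 = 0.1853, 0.0037 m / 0.75 = 0.0049.

```bash
python3 drive.py '[{"trans": [0.0049,0.0037,0.0667],"jaw": 1},{"trans": [0.0049,0.0037,0.1333],"jaw": 1},{"trans": [0.0049,0.0037,0.16],"jaw": 1},{"trans": [0.0049,0.0037,0.1853],"jaw": 1},{"trans": [0.0049,0.0037,0.1853],"jaw": 1},{"trans": [0.0049,0.0037,0.1853],"jaw": 0.1},{"trans": [0.0049,0.0037,0.1853],"jaw": 0.1},{"trans": [0.0049,0.0037,0.1853],"jaw": 0.1},{"trans": [0.0049,0.0037,0.1853],"jaw": 0.1},{"trans": [0.0049,0.0037,0.1853],"jaw": 0.1},{"trans": [0.0049,0.0037,0.1853],"jaw": 0.1},{"trans": [0.0049,0.0037,0.1853],"jaw": 0.1}]' 80; python3 - <<'E'
from h import *
T=dict(np.load('last_top.npz'));S=dict(np.load('last_scene.npz'))
print('sock top',pt(T,236.35,187.1,z=.1555),'scene',pt(S,318.6,195.6,z=.1555))
print(manip.sense()['tcp_pos'],manip.sense()['ft_torque'])
E
```

```text
t: 6.7
tcp_pos: [0.606, -0.2941, 0.1023]
tool_rot: [0.985, 0.171, 0.0, 0.0]
force: [-1.2, 0.7, 6.0]
finger_gap: 0.198
gripper_force: 78.2
sock top [0.5502 0.2041 0.1555] scene [0.5498 0.2105 0.1555]
[ 0.606  -0.2941  0.1023] [0.1017 0.135  0.073 ]
```

```bash
python3 drive.py '[{"trans": [0,0,-0.04],"jaw": 0.1},{"trans": [0,0,-0.0933],"jaw": 0.1},{"trans": [0,0,-0.16],"jaw": 0.1},{"trans": [0,0,-0.2267],"jaw": 0.1},{"trans": [0,0,-0.2267],"jaw": 0.1}]'; python3 -c "
from h import *
go(.5503,.2043,.268,1.317)"
```

```text
t: 7.2
tcp_pos: [0.6093, -0.2964, 0.2798]
tool_rot: [0.985, 0.171, 0.006, 0.006]
force: [0.7, -1.5, -1.2]
finger_gap: 0.195
gripper_force: 78.8
t 7.2 shift [ 0.1127 -0.4915  0.0061] turn -0.973905423175629 yaw0 0.3430945768243709 q6 0.6105072339476423
```

Scaled: -0.49 m / 0.75 = -0.6533, 0.11 m / 0.75 = 0.1467, -0.97 rad / 6.2832 = -0.1544.

```bash
python3 drive.py '[{"trans": [0.1467,-0.6533,0],"yaw": -0.1544,"jaw": 0.1},{"trans": [0.1467,-0.6533,0],"yaw": -0.1544,"jaw": 0.1},{"trans": [0.1467,-0.6533,0],"yaw": -0.1544,"jaw": 0.1},{"trans": [0.1467,-0.6533,0],"yaw": -0.1544,"jaw": 0.1},{"trans": [0.1467,-0.6533,0],"yaw": -0.1544,"jaw": 0.1},{"trans": [0.1467,-0.6533,0],"yaw": -0.1544,"jaw": 0.1},{"trans": [0.1467,-0.6533,0],"yaw": -0.1544,"jaw": 0.1},{"trans": [0.1467,-0.6533,0],"yaw": -0.1544,"jaw": 0.1},{"trans": [0.1467,-0.6533,0],"yaw": -0.1544,"jaw": 0.1},{"trans": [0.1467,-0.6533,0],"yaw": -0.1544,"jaw": 0.1},{"trans": [0.1467,-0.6533,0],"yaw": -0.1544,"jaw": 0.1},{"trans": [0.1467,-0.6533,0],"yaw": -0.1544,"jaw": 0.1},{"trans": [0.1467,-0.6533,0],"yaw": -0.1544,"jaw": 0.1},{"trans": [0.1467,-0.6533,0],"yaw": -0.1544,"jaw": 0.1}]'; python3 -c "
from h import *
go(.5503,.2043,.255,1.317)"
```

```text
t: 8.6
tcp_pos: [0.5447, 0.203, 0.2708]
tool_rot: [0.793, 0.609, -0.001, -0.0]
force: [0.2, -0.9, -3.0]
finger_gap: 0.2
gripper_force: 78.9
t 8.6 shift [0.0027 0.005  0.0158] turn -0.006387449045102134 yaw0 1.3106125509548978 q6 0.42506692031499854
```

Scaled: 0.016 m / 0.75 = 0.0213, 0.005 m / 0.75 = 0.0067.

```bash
python3 drive.py '[{"trans": [0.0036,0.0067,0.0213],"jaw": 0.1},{"trans": [0.0036,0.0067,0.0213],"jaw": 0.1},{"trans": [0.0036,0.0067,0.0213],"jaw": 0.1}]'; python3 - <<'E'
from h import *
go(.5503,.2043,.2123,1.317)
T=snap('top'); S=snap('scene')
cr=lambda im,u0,v0,w,h,k: cv2.resize(im[v0:v0+h,u0:u0+w],None,fx=k,fy=k,interpolation=cv2.INTER_CUBIC)
C=np.zeros((600,800,3),np.uint8)
C[:600,:550]=cr(S['pixels'],295,150,55,60,10)
C[:250,550:800]=cr(T['pixels'],215,160,50,50,5)
save(C,'c2.png')
E
```

```text
t: 8.9
tcp_pos: [0.5499, 0.205, 0.2541]
tool_rot: [0.793, 0.61, -0.001, -0.001]
force: [0.1, 0.2, -1.9]
finger_gap: 0.196
gripper_force: 78.9
t 8.9 shift [-0.0006  0.0007  0.0418] turn -0.0055502208808095865 yaw0 1.3114497791191904 q6 0.42593671385187337
```

View pics/c2.png

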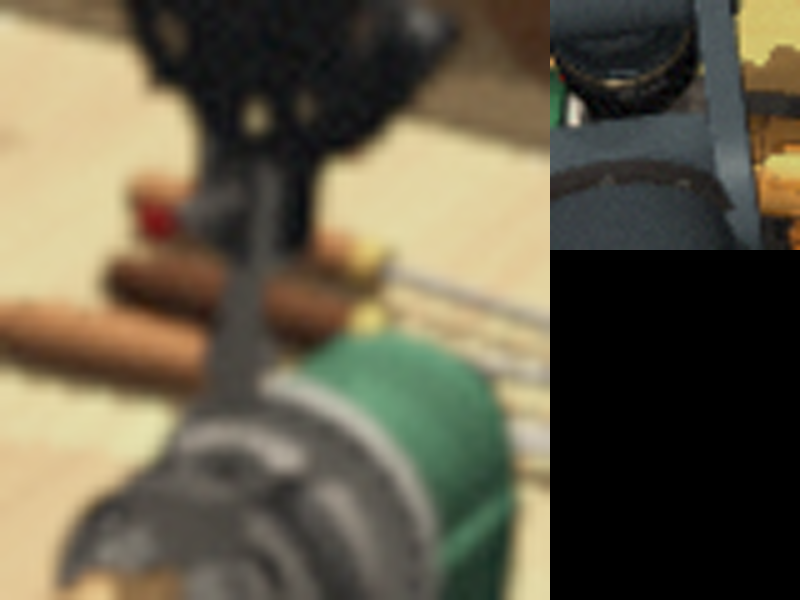

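```bash
python3 - <<'E'
from h import *
S=dict(np.load('last_scene.npz'))
def pr(X): c=S['R']@X+S['t']; return np.array([c[0]/c[2]*f(S)+S['cx'],c[1]/c[2]*f(S)+S['cy']])
cc=lambda p:(p-[295,150]+.5)*10-.5
k=np.array([.5499,.205,.2541-.0823])
for n,z in(('tip',0),('collarbot',.02),('collartop',.026),('hubbot',.06),('hubtop',.092)): print(n,cc(pr(k+[0,0,z])))
print('ball',cc(pr(k+[-.044*np.cos(1.311),-.044*np.sin(1.311),.084])))
print('socket',cc(pr(np.array([.5503,.2043,.1555]))),cc(pr(np.array([.5503,.2043+.005,.1555]))),cc(pr(np.array([.5553,.2043,.1555]))))
im=S['pixels'][150:210,295:350].astype(np.float32)
im=cv2.createCLAHE(4,(4,4)).apply(cv2.cvtColor(S['pixels'],cv2.COLOR_RGB2GRAY))[165:205,300:340]
C=cv2.resize(im,None,fx=15,fy=15,interpolation=cv2.INTER_CUBIC); C=cv2.cvtColor(C,cv2.COLOR_GRAY2RGB)
save(C,'c3.png')
E
```

```text
tip [236.5753 423.6632]
collarbot [241.0247 369.2291]
collartop [242.3737 352.7255]
hubbot [250.1446 257.6558]
hubtop [257.661  165.6997]
ball [158.4014 228.8262]
socket [233.0747 468.5887] [240.2785 462.4218] [246.65   472.8855]
```

View pics/c3.png

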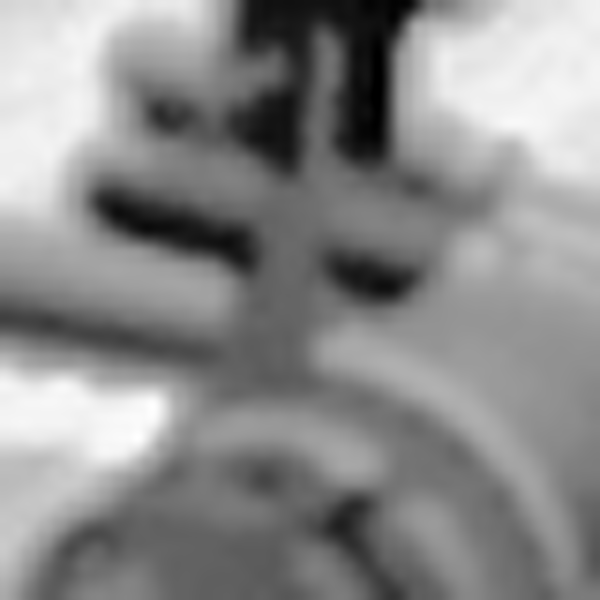

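The picture shows the hub near (320,100) and the shank leaning left as it goes down to (270,370), with the bushing hole at (265,475). So the key has pivoted a little between the pads. Quantifying that from depth.

```bash
python3 - <<'E'
from h import *
S=dict(np.load('last_scene.npz'))
W=cloud(S).reshape(-1,3); st=manip.sense(); p=st['tcp_pos']; R=Ro.from_quat(st['tool_rot']).as_matrix()
L=(W-p)@R; L=L[np.isfinite(L).all(1)]
m=(abs(L[:,0])<.03)&(abs(L[:,1])<.03)&(L[:,2]>.015)&(L[:,2]<.085)
Q=L[m]
for lo in np.arange(.015,.1,.006):
    q=Q[(Q[:,2]>=lo)&(Q[:,2]<lo+.006)]
    if len(q): print('%.3f'%lo,len(q),'x',q[:,0].min(),q[:,0].max(),'med',np.median(q[:,:2],0))
im=S['pixels'].astype(int); m=(im[...,0]>110)&(im[...,1]<60)&(im[...,2]<60); m[:150]=m[200:]=0; m[:,:300]=m[:,345:]=0
v,u=np.nonzero(m); print(u.mean(),v.mean(),len(u))
for a,b in zip(u,v): print((pt(S,a,b)-p)@R)
E
```

```text
0.015 14 x -0.013732891496412112 0.0022477873038240616 med [-0.0113  0.0013]
0.021 9 x -0.010075378480133389 0.003325768754940001 med [-0.0071  0.0044]
0.027 8 x -0.010320358154891962 0.00041380696646984254 med [-0.008  0.002]
0.033 6 x -0.008653542873849038 -0.0029900169396355992 med [-0.0067  0.0027]
0.039 7 x -0.008772578677972886 -0.0023936479683155393 med [-0.0074  0.0033]
0.045 7 x -0.010308455560618398 -0.0022174665669740345 med [-0.0079  0.0031]
0.051 17 x -0.01680598423455753 0.00835797532093309 med [-0.0073  0.0043]
0.057 13 x -0.016393871727117953 0.001932933950504271 med [-0.0092  0.0063]
0.063 5 x -0.009558825337194246 6.156187003272475e-05 med [-0.0073  0.0038]
0.069 9 x -0.011082941607004172 0.0004548782967095466 med [-0.0068  0.0016]
0.075 5 x -0.011428953915771601 0.0010384544556578026 med [-0.006   0.0057]
0.081 2 x -0.006650795740511902 0.0005030637397309425 med [-0.0031  0.0012]
309.8 171.4 5
[-0.0511 -0.0004 -0.0076]
[-0.0452 -0.0017 -0.0053]
[-0.0441  0.0015 -0.0061]
[-0.0505 -0.0007 -0.0039]
[-0.0485  0.0016 -0.0042]
```

Depth says the key is nearly upright (ball and collar at the expected tool-frame heights) and within about 2 mm. I'll lower it gently and watch the force.

Scaled: 0.02 m / 0.75 = 0.0267, 0.016 m / 0.75 = 0.0213.

```bash
python3 drive.py '[{"trans": [0.0013,0.0007,0.0133],"jaw": 0.1},{"trans": [0.0013,0.0007,0.0213],"jaw": 0.1},{"trans": [0.0013,0.0007,0.0267],"jaw": 0.1},{"trans": [0.0013,0.0007,0.0267],"jaw": 0.1}]' 60; python3 drive.py '[{"trans": [0,0,0.0027],"jaw": 0.1},{"trans": [0,0,0.0053],"jaw": 0.1},{"trans": [0,0,0.0053],"jaw": 0.1}]';
```

```text
t: 9.4
tcp_pos: [0.5501, 0.2067, 0.2343]
tool_rot: [0.792, 0.61, -0.001, -0.0]
force: [-0.2, -0.5, -1.0]
finger_gap: 0.195
gripper_force: 78.9
t: 9.7
tcp_pos: [0.5511, 0.2068, 0.232]
tool_rot: [0.792, 0.61, 0.0, 0.0]
force: [-0.2, 0.1, 1.5]
finger_gap: 0.198
gripper_force: 79.6
```

Careful with the scale: shifts go in shares of 0.75 m and turns go in shares of 2 pi rad. That gives: 0.003 m / 0.75 = 0.004, 0.002 m / 0.75 = 0.0027.

```bash
python3 drive.py '[{"trans": [0,0,0.0027],"jaw": 0.1},{"trans": [0,0,0.004],"jaw": 0.1},{"trans": [0,0,0.004],"jaw": 0.1}]' 60; python3 drive.py '[{"trans": [0,0,0.0027],"jaw": 0.1},{"trans": [0,0,0.004],"jaw": 0.1},{"trans": [0,0,0.004],"jaw": 0.1}]'
```

```text
t: 10.0
tcp_pos: [0.5514, 0.2069, 0.2313]
tool_rot: [0.792, 0.61, 0.001, 0.001]
force: [-3.5, -0.1, 13.3]
finger_gap: 0.196
gripper_force: 81.0
t: 10.3
tcp_pos: [0.5516, 0.207, 0.2308]
tool_rot: [0.792, 0.61, 0.002, 0.001]
force: [-6.5, -1.6, 24.6]
finger_gap: 0.198
gripper_force: 82.6
```

Scaled: -0.006 m / 0.75 = -0.008, -0.004 m / 0.75 = -0.0053.

```bash
python3 drive.py '[{"trans": [0,0,-0.008],"jaw": 0.1},{"trans": [-0.0013,-0.0033,-0.008],"jaw": 0.1},{"trans": [-0.0013,-0.0033,-0.0053],"jaw": 0.1},{"trans": [-0.0013,-0.0033,-0.0027],"jaw": 0.1},{"trans": [-0.0013,-0.0033,-0.0013],"jaw": 0.1},{"trans": [-0.0013,-0.0033,-0.0013],"jaw": 0.1}]'; python3 drive.py '[{"trans": [0,0,0.0013],"jaw": 0.1},{"trans": [0,0,0.0027],"jaw": 0.1},{"trans": [0,0,0.0027],"jaw": 0.1}]'
```

```text
t: 10.9
tcp_pos: [0.548, 0.2067, 0.2254]
tool_rot: [0.792, 0.61, -0.0, -0.001]
force: [0.3, 1.9, -3.3]
finger_gap: 0.197
gripper_force: 78.9
t: 11.2
tcp_pos: [0.548, 0.2067, 0.2241]
tool_rot: [0.792, 0.61, 0.0, -0.0]
force: [0.5, 3.4, -2.0]
finger_gap: 0.2
gripper_force: 79.0
```

It dropped in: 8 mm deep with no vertical force. Carrying on down.

Scaled: 0.004 m / 0.75 = 0.0053, 0.002 m / 0.75 = 0.0027.

```bash
python3 drive.py '[{"trans": [0.0007,0,0.0027],"jaw": 0.1},{"trans": [0.0007,0,0.0053],"jaw": 0.1},{"trans": [0.0007,0,0.0053],"jaw": 0.1}]';python3 drive.py '[{"trans": [0,0,0.0027],"jaw": 0.1},{"trans": [0,0,0.0053],"jaw": 0.1},{"trans": [0,0,0.0053],"jaw": 0.1}]'
```

```text
t: 11.5
tcp_pos: [0.548, 0.2069, 0.22]
tool_rot: [0.792, 0.61, -0.0, -0.0]
force: [-0.2, 2.0, -1.0]
finger_gap: 0.203
gripper_force: 79.0
t: 11.8
tcp_pos: [0.548, 0.2071, 0.2158]
tool_rot: [0.792, 0.61, -0.0, -0.0]
force: [-0.1, 3.8, -3.0]
finger_gap: 0.199
gripper_force: 78.9
```

Scaled: 0.0035 m / 0.75 = 0.0047, 0.002 m / 0.75 = 0.0027.

```bash
python3 drive.py '[{"trans": [0,0,0.0027],"jaw": 0.1},{"trans": [0,0,0.0047],"jaw": 0.1},{"trans": [0,0,0.0047],"jaw": 0.1}]';python3 drive.py '[{"trans": [0,0,0.0013],"jaw": 0.1},{"trans": [0,0,0.0013],"jaw": 0.1},{"trans": [0,0,0.0013],"jaw": 0.1}]'
```

```text
t: 12.1
tcp_pos: [0.5481, 0.2072, 0.2127]
tool_rot: [0.792, 0.61, -0.0, -0.0]
force: [-1.8, 4.2, 0.1]
finger_gap: 0.194
gripper_force: 79.2
t: 12.4
tcp_pos: [0.5481, 0.2072, 0.2123]
tool_rot: [0.792, 0.61, 0.0, -0.0]
force: [-2.6, 3.9, 2.3]
finger_gap: 0.198
gripper_force: 79.7
```

Fully seated (TCP at 0.2123 as predicted). Turning clockwise.

Scaled: 0.8 rad / 6.2832 = 0.1273.

```bash
python3 drive.py '[{"jaw": 0.1},{"yaw": 0.0159,"jaw": 0.1},{"yaw": 0.0318,"jaw": 0.1},{"yaw": 0.0477,"jaw": 0.1},{"yaw": 0.0637,"jaw": 0.1},{"yaw": 0.0796,"jaw": 0.1},{"yaw": 0.0955,"jaw": 0.1},{"yaw": 0.1114,"jaw": 0.1},{"yaw": 0.1273,"jaw": 0.1},{"yaw": 0.1273,"jaw": 0.1}]' 115; python3 -c "
from h import *
go(.548,.207,.2123);print(manip.sense()['ft_torque'])"
```

```text
t: 13.4
tcp_pos: [0.5488, 0.2066, 0.2128]
tool_rot: [0.967, 0.254, 0.001, 0.001]
force: [-2.7, 1.0, 5.2]
finger_gap: 0.192
gripper_force: 112.3
t 13.4 shift [-0.0005 -0.0007  0.0005] turn None yaw0 0.5133550112558508 q6 1.2280639314620372
[0.4996 0.4642 0.0707]
```

Scaled: 0.4 rad / 6.2832 = 0.0637.

```bash
python3 drive.py '[{"yaw": 0.0127,"jaw": 0.1},{"yaw": 0.0255,"jaw": 0.1},{"yaw": 0.0382,"jaw": 0.1},{"yaw": 0.0509,"jaw": 0.1},{"yaw": 0.0637,"jaw": 0.1},{"yaw": 0.0637,"jaw": 0.1}]'; python3 -c "
from h import *
go(.548,.207,.2123);print(manip.sense()['ft_torque'],manip.sense()['tau'][5])";python3 drive.py '[{"yaw": 0.0095,"jaw": 0.1},{"yaw": 0.0191,"jaw": 0.1},{"yaw": 0.0191,"jaw": 0.1}]'; python3 -c "
from h import *
go(.548,.207,.2123);print(manip.sense()['ft_torque'],manip.sense()['tau'][5])"
```

```text
t: 14.0
tcp_pos: [0.5489, 0.2061, 0.2126]
tool_rot: [0.998, 0.058, 0.001, 0.001]
force: [-0.5, 0.9, 5.0]
finger_gap: 0.196
gripper_force: 112.4
t 14.0 shift [-0.0008 -0.001   0.0003] turn None yaw0 0.11512661380479848 q6 1.6264352071397505
[0.1918 0.4008 0.1009] 0.3534361347556114
t: 14.3
tcp_pos: [0.5489, 0.2059, 0.2126]
tool_rot: [1.0, -0.002, 0.001, 0.001]
force: [-2.2, 0.5, 5.7]
finger_gap: 0.194
gripper_force: 112.4
t 14.3 shift [-0.0009 -0.0011  0.0003] turn None yaw0 -0.004275691662631009 q6 1.7459635213006535
[0.0862 0.4067 0.1762] 0.29181341640651226
```

Scaled: 0.05 rad / 6.2832 = 0.008.

```bash
for i in 1; do python3 drive.py '[{"yaw": 0.008,"jaw": 0.1},{"yaw": 0.0159,"jaw": 0.1},{"yaw": 0.0159,"jaw": 0.1}]' >/dev/null; python3 -c "
from h import *
go(.548,.207,.2123);print(manip.sense()['ft_torque'],manip.sense()['tau'][5])"; done; python3 drive.py '[{"yaw": 0.008,"jaw": 0.1},{"yaw": 0.0159,"jaw": 0.1},{"yaw": 0.0159,"jaw": 0.1}]'; python3 -c "
from h import *
go(.548,.207,.2123);print(manip.sense()['ft_torque'],manip.sense()['tau'][5])"
```

```text
t 14.6 shift [-0.001  -0.0011  0.0003] turn None yaw0 -0.10393720931330445 q6 1.845709863607438
[-0.0423  0.4293  0.1175] 0.29121103696525097
t: 14.9
tcp_pos: [0.5488, 0.2056, 0.2126]
tool_rot: [0.995, -0.102, 0.001, 0.001]
force: [-2.2, -0.3, 5.0]
finger_gap: 0.194
gripper_force: 112.4
t 14.9 shift [-0.0011 -0.0012  0.0003] turn None yaw0 -0.20369639691277955 q6 1.9455579178752047
[-0.073   0.4166  0.2253] 0.3361953143030405
```

Scaled: 0.1 rad / 6.2832 = 0.0159.

```bash
python3 drive.py '[{"yaw": 0.008,"jaw": 0.1},{"yaw": 0.0159,"jaw": 0.1},{"yaw": 0.0159,"jaw": 0.1}]'; python3 -c "
from h import *
go(.548,.207,.2123);print(manip.sense()['ft_torque'],manip.sense()['tau'][5])"; python3 drive.py '[{"yaw": 0.008,"jaw": 0.1},{"yaw": 0.0159,"jaw": 0.1},{"yaw": 0.0159,"jaw": 0.1}]'; python3 - <<'E'
from h import *
go(.548,.207,.2123);print(manip.sense()['ft_torque'],manip.sense()['tau'][5])
S=snap('scene')
C=np.zeros((600,800,3),np.uint8)
C[:]=cv2.resize(S['pixels'][150:225,270:370],(800,600),interpolation=cv2.INTER_CUBIC)
save(C,'c4.png')
E
```

```text
t: 15.2
tcp_pos: [0.5487, 0.2055, 0.2126]
tool_rot: [0.989, -0.151, 0.001, 0.001]
force: [-1.7, -0.8, 6.1]
finger_gap: 0.189
gripper_force: 112.4
t 15.2 shift [-0.0011 -0.0012  0.0003] turn None yaw0 -0.30303403395144235 q6 2.0451182427060006
[-0.1129  0.3935  0.2868] 0.4575913678854704
t: 15.5
tcp_pos: [0.5487, 0.2054, 0.2125]
tool_rot: [0.98, -0.2, 0.001, 0.002]
force: [-2.5, -0.9, 6.2]
finger_gap: 0.186
gripper_force: 112.5
t 15.5 shift [-0.0012 -0.0012  0.0002] turn None yaw0 -0.4018424237041556 q6 2.144325718694011
[-0.16   0.459  0.558] 0.6750652380287647
```

View pics/c4.png

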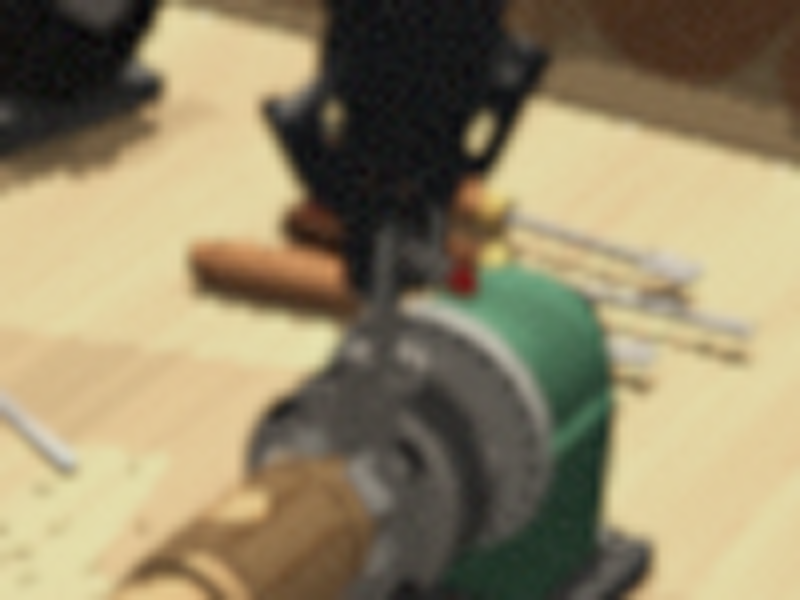

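The key is seated with its collar down in the bushing at about (380,340), and torque is now climbing as the jaws reach the tenon. A bit further.

Scaled: 0.08 rad / 6.2832 = 0.0127.

```bash
for i in 1; do python3 drive.py '[{"yaw": 0.0064,"jaw": 0.1},{"yaw": 0.0127,"jaw": 0.1},{"yaw": 0.0127,"jaw": 0.1}]'; python3 -c "
from h import *
go(.548,.207,.2123);print(manip.sense()['ft_torque'],manip.sense()['tau'][5])"; done; python3 drive.py '[{"yaw": 0.0064,"jaw": 0.1},{"yaw": 0.0127,"jaw": 0.1},{"yaw": 0.0127,"jaw": 0.1}]'; python3 -c "
from h import *
go(.548,.207,.2123);print(manip.sense()['ft_torque'],manip.sense()['tau'][5])"
```

```text
t: 15.85
tcp_pos: [0.5486, 0.2053, 0.2126]
tool_rot: [0.971, -0.238, 0.001, 0.002]
force: [-2.0, -0.6, 6.6]
finger_gap: 0.193
gripper_force: 112.5
t 15.8 shift [-0.0013 -0.0012  0.0003] turn None yaw0 -0.4810391653247786 q6 2.223731021837861
[-0.2618  0.4757  0.6737] 0.7625259272754192
t: 16.15
tcp_pos: [0.5486, 0.2052, 0.2126]
tool_rot: [0.961, -0.277, 0.001, 0.002]
force: [-2.4, -0.9, 6.8]
finger_gap: 0.195
gripper_force: 112.5
t 16.1 shift [-0.0014 -0.0012  0.0003] turn None yaw0 -0.5611973802616049 q6 2.3039433879487445
[-0.2678  0.484   0.5802] 0.6794721633195877
```

```bash
python3 - <<'E'
from h import *
def yaw(S,c):
    im=S['pixels'].astype(int); m=((im[...,0]>100)&(im[...,1]<60)&(im[...,2]<60)); m[:150]=m[210:]=0; m[:,:290]=m[:,350:]=0
    v,u=np.nonzero(m); print(len(u),u.mean(),v.mean())
    def pr(X): q=S['R']@X+S['t']; return np.array([q[0]/q[2]*f(S)+S['cx'],q[1]/q[2]*f(S)+S['cy']])
    for a in np.arange(-.8,.3,.1): print('%.1f'%a,pr(np.array([c[0]+.044*np.cos(a),c[1]+.044*np.sin(a),.214])),pr(np.array([c[0]-.044*np.cos(a),c[1]-.044*np.sin(a),.214])))
S=dict(np.load('last_scene.npz')); yaw(S,(.5487,.2054))
S=snap('scene'); yaw(S,(.5486,.2052))
E
```

```text
4 327.5 184.5
-0.8 [322.8581 186.5806] [315.1252 174.1382]
-0.7 [324.1988 186.4395] [313.8524 174.2633]
-0.6 [325.4826 186.2343] [312.6264 174.4461]
-0.5 [326.6958 185.9674] [311.4588 174.6852]
-0.4 [327.8255 185.6421] [310.3603 174.9785]
-0.3 [328.86  185.262] [309.3417 175.3236]
-0.2 [329.7888 184.8316] [308.4127 175.7175]
-0.1 [330.6026 184.3556] [307.5826 176.1568]
-0.0 [331.2936 183.8394] [306.8599 176.6376]
0.1 [331.8555 183.2887] [306.2523 177.1557]
0.2 [332.2834 182.7095] [305.7663 177.7063]
11 325.6363636363636 184.54545454545453
-0.8 [322.7995 186.5969] [315.0693 174.1527]
-0.7 [324.1404 186.4557] [313.7964 174.2778]
-0.6 [325.4243 186.2505] [312.5703 174.4606]
-0.5 [326.6376 185.9836] [311.4025 174.6997]
-0.4 [327.7675 185.6582] [310.3039 174.9931]
-0.3 [328.8022 185.2781] [309.285  175.3382]
-0.2 [329.7312 184.8476] [308.3559 175.7322]
-0.1 [330.5452 184.3715] [307.5256 176.1715]
-0.0 [331.2364 183.8552] [306.8028 176.6524]
0.1 [331.7985 183.3044] [306.1949 177.1706]
0.2 [332.2266 182.7251] [305.7088 177.7212]
```

The key turned with the tool (crossbar yaw about -0.54 in the picture, tool at -0.56), so there is no slip. Total turn is 1.87 rad less slack, which puts the pinion near its stop. One more nudge to confirm.

Scaled: 0.1 rad / 6.2832 = 0.0159.

```bash
python3 drive.py '[{"yaw": 0.008,"jaw": 0.1},{"yaw": 0.0159,"jaw": 0.1},{"yaw": 0.0159,"jaw": 0.1},{"yaw": 0.0159,"jaw": 0.1}]'; python3 - <<'E'
from h import *
go(.548,.207,.2123);print(manip.sense()['ft_torque'],manip.sense()['tau'][5])
S=snap('scene');im=S['pixels'].astype(int); m=((im[...,0]>100)&(im[...,1]<60)&(im[...,2]<60)); m[:150]=m[210:]=0; m[:,:290]=m[:,350:]=0
v,u=np.nonzero(m); print(len(u),u.mean(),v.mean())
E
```

```text
t: 16.6
tcp_pos: [0.5485, 0.2051, 0.2126]
tool_rot: [0.946, -0.325, 0.001, 0.002]
force: [-2.7, -2.6, 6.2]
finger_gap: 0.19
gripper_force: 112.6
t 16.6 shift [-0.0015 -0.0012  0.0003] turn None yaw0 -0.6619492491844391 q6 2.4042781817177574
[-0.3599  0.6344  0.3698] 0.3425753675401211
9 324.6666666666667 184.88888888888889
```

Scaled: -0.1 rad / 6.2832 = -0.0159.

```bash
cat > tq.py <<'E'
from h import *
s=manip.sense(); R=Ro.from_quat(s['tool_rot']).as_matrix()
print('t %.2f yaw %.3f'%(s['t'],np.arctan2(R[1,0],R[0,0])),'q6 %.3f'%s['q'][5],'tz',s['ft_torque'][2],'tau6',s['tau'][5],'F',s['force'],'gap',s['finger_gap'],'z',s['tcp_pos'][2])
E
for r in 1 2 ; do python3 drive.py '[{"yaw": -0.0159,"jaw": 0.1},{"yaw": -0.0159,"jaw": 0.1}]' >/dev/null; python3 tq.py; done
for r in 1 2 3 ; do python3 drive.py '[{"yaw": 0.0111,"jaw": 0.1},{"yaw": 0.0111,"jaw": 0.1}]' >/dev/null; python3 tq.py; done
```

```text
t 16.85 yaw -0.561 q6 2.303 tz 0.20199246498624454 tau6 -0.08110151393339038 F [-2.9538 -1.2777  6.4047] gap 0.19278992831818803 z 0.21259462026023943
t 17.05 yaw -0.462 q6 2.204 tz 0.06444121560066701 tau6 -0.18808911088854074 F [-2.5141 -0.6462  6.9753] gap 0.18960925981295748 z 0.2126007398477891
t 17.25 yaw -0.534 q6 2.276 tz 0.16641247121634578 tau6 0.32721555791795254 F [-1.8264 -1.3316  5.8805] gap 0.19035409542480242 z 0.21261930024330125
t 17.45 yaw -0.603 q6 2.346 tz 0.22139413895875865 tau6 0.4046320170164108 F [-2.0358 -2.0856  6.2758] gap 0.18969485750280596 z 0.2126174762115919
t 17.65 yaw -0.673 q6 2.415 tz 0.46565717435912835 tau6 0.558417309075594 F [-1.5695 -1.5748  6.2475] gap 0.19157006758907674 z 0.21260297763445654
```

Scaled: 0.1 rad / 6.2832 = 0.0159.

```bash
for r in 1 2; do python3 drive.py '[{"yaw": 0.008,"jaw": 0.1},{"yaw": 0.0159,"jaw": 0.1}]' >/dev/null; python3 tq.py; done; python3 - <<'E'
from h import *
S=snap('scene');im=S['pixels'].astype(int); m=((im[...,0]>100)&(im[...,1]<60)&(im[...,2]<60)); m[:150]=m[210:]=0; m[:,:290]=m[:,350:]=0
v,u=np.nonzero(m); print(len(u),u.mean(),v.mean())
C=cv2.resize(S['pixels'][160:220,280:360],(800,600),interpolation=cv2.INTER_CUBIC)
save(C,'c5.png')
E
```

```text
t 17.85 yaw -0.774 q6 2.517 tz 0.011964806582434317 tau6 -0.35812499932944775 F [-3.6787 -1.9     8.1024] gap 0.19428825677873582 z 0.21265221277251156
t 18.05 yaw -0.874 q6 2.616 tz 0.4384643643052964 tau6 0.11593983974307775 F [-2.9839 -3.0739  7.786 ] gap 0.19205406453790289 z 0.2126531095356411
10 321.8 185.1
```

View pics/c5.png

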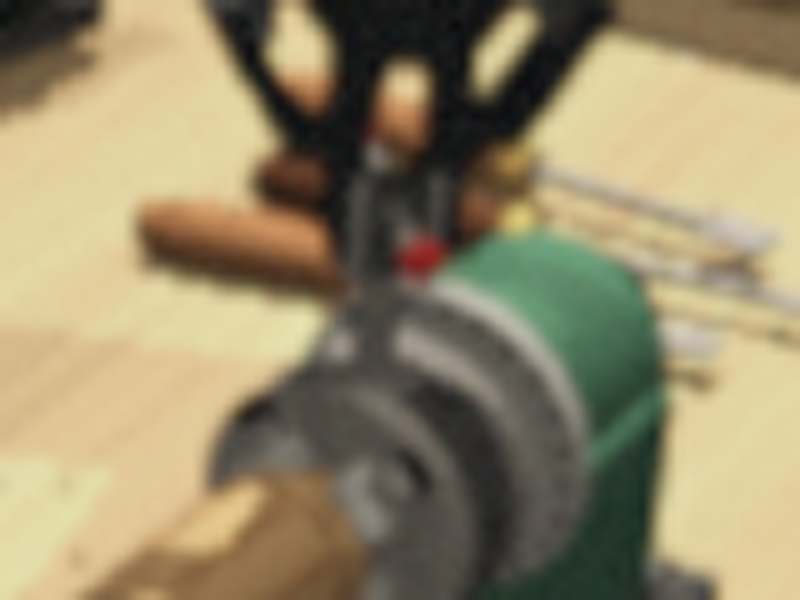

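Scaled: -0.08 rad / 6.2832 = -0.0127.

```bash
for r in 1 2 3 4 5; do python3 drive.py '[{"yaw": -0.0127,"jaw": 0.1},{"yaw": -0.0127,"jaw": 0.1},{"yaw": -0.0127,"jaw": 0.1}]' >/dev/null; python3 tq.py; done
```

```text
t 18.40 yaw -0.793 q6 2.535 tz 0.060587054010807606 tau6 0.04113143077120185 F [-3.1306 -1.6878  7.067 ] gap 0.18869465560121085 z 0.21267878098637252
t 18.70 yaw -0.713 q6 2.455 tz 0.007195241852901071 tau6 -0.012395328667480499 F [-3.0151 -2.1987  7.1698] gap 0.19224296476174574 z 0.21267480758057214
t 19.00 yaw -0.634 q6 2.375 tz -0.02587185069803901 tau6 -0.04347586305812001 F [-2.3384 -2.6477  6.7952] gap 0.19280412160346355 z 0.2126703916878931
t 19.30 yaw -0.554 q6 2.295 tz -0.048335933812352946 tau6 -0.05386147415265441 F [-2.7977 -2.0295  5.8051] gap 0.1870729935542997 z 0.2126560238560518
t 19.60 yaw -0.474 q6 2.215 tz -0.006336326764266938 tau6 -0.05184948560781777 F [-3.3171 -0.9438  5.9854] gap 0.18960243304214422 z 0.21263663478937206
```

The slack band lies between about -0.85 and -0.48 rad. That means the square slipped over a corner at the stop and the pinion is now back near 0.6, so the jaws can't be trusted to be tight. I'll lift the key, turn it back 90° (the square fits the same way), reseat it and tighten again, stopping at a lower torque.

Scaled: -0.035 m / 0.75 = -0.0467, -0.03 m / 0.75 = -0.04, 0.18 rad / 6.2832 = 0.0286.

```bash
python3 drive.py '[{"yaw": 0.0159,"jaw": 0.1},{"yaw": 0.0286,"jaw": 0.1},{"yaw": 0.0286,"jaw": 0.1},{"trans": [0,0,-0.0133],"yaw": 0.0286,"jaw": 0.1},{"trans": [0,0,-0.0267],"yaw": 0.0286,"jaw": 0.1},{"trans": [0,0,-0.04],"yaw": 0.0286,"jaw": 0.1},{"trans": [0,0,-0.0467],"yaw": 0.0286,"jaw": 0.1},{"trans": [0,0,-0.0467],"yaw": 0.0286,"jaw": 0.1}]'; python3 tq.py; python3 drive.py '[{"yaw": -0.2499,"jaw": 0.1},{"yaw": -0.2499,"jaw": 0.1},{"yaw": -0.2499,"jaw": 0.1},{"yaw": -0.2499,"jaw": 0.1},{"yaw": -0.2499,"jaw": 0.1},{"yaw": -0.2499,"jaw": 0.1},{"yaw": -0.2499,"jaw": 0.1},{"yaw": -0.2499,"jaw": 0.1},{"yaw": -0.2499,"jaw": 0.1},{"yaw": -0.2499,"jaw": 0.1},{"yaw": -0.2499,"jaw": 0.1},{"yaw": -0.2499,"jaw": 0.1}]'; python3 - <<'E'
from h import *
go(.5485,.2068,.2123,.92)
S=snap('scene'); p=manip.sense()
W=cloud(S).reshape(-1,3); q=p['tcp_pos']; R=Ro.from_quat(p['tool_rot']).as_matrix()
L=(W-q)@R; L=L[np.isfinite(L).all(1)]
Q=L[(abs(L[:,0])<.03)&(abs(L[:,1])<.03)]
for lo in np.arange(.021,.085,.006):
    k=Q[(Q[:,2]>=lo)&(Q[:,2]<lo+.006)]
    if len(k): print('%.3f'%lo,len(k),k[:,:2].min(0),k[:,:2].max(0),'med',np.median(k[:,:2],0))
save(cv2.resize(S['pixels'][145:220,270:370],(800,600),interpolation=cv2.INTER_CUBIC),'c6.png')
E
```

```text
t: 20.4
tcp_pos: [0.5491, 0.2063, 0.2472]
tool_rot: [0.947, -0.322, 0.001, 0.0]
force: [0.6, -0.8, -1.5]
finger_gap: 0.189
gripper_force: 128.5
t 20.40 yaw -0.656 q6 2.397 tz 0.0009864881113535076 tau6 -0.008848956786096096 F [ 0.5743 -0.8138 -1.5215] gap 0.18907837063271507 z 0.24719090137599198
t: 21.6
tcp_pos: [0.5485, 0.2066, 0.2482]
tool_rot: [0.897, 0.441, 0.001, 0.001]
force: [-0.0, 0.1, -2.1]
finger_gap: 0.187
gripper_force: 128.4
t 21.6 shift [ 0.0001 -0.0002  0.0359] turn -0.006358812193401064 yaw0 0.9136411878065991 q6 0.8275720706559258
0.021 2 [-0.0091  0.003 ] [0.0072 0.0124] med [-0.0009  0.0077]
0.027 8 [-0.0092  0.0037] [0.0005 0.0066] med [-0.0047  0.0058]
0.033 8 [-0.0081  0.002 ] [0.0027 0.0094] med [-0.0049  0.0053]
0.039 7 [-0.0101 -0.0046] [0.003  0.0078] med [-0.0039  0.0027]
0.045 9 [-0.0097 -0.0007] [0.0036 0.0068] med [-0.0034  0.0019]
0.051 18 [-0.0155 -0.011 ] [0.0071 0.0159] med [-0.0062  0.0036]
0.057 12 [-0.0145 -0.0034] [0.003 0.015] med [-0.0082  0.0064]
0.063 5 [-0.01    0.0041] [0.0032 0.008 ] med [-0.0048  0.0054]
0.069 6 [-0.0091  0.003 ] [-0.     0.008] med [-0.0052  0.006 ]
0.075 7 [-0.0089 -0.0081] [0.0013 0.0087] med [-0.007   0.0028]
```

View pics/c6.png

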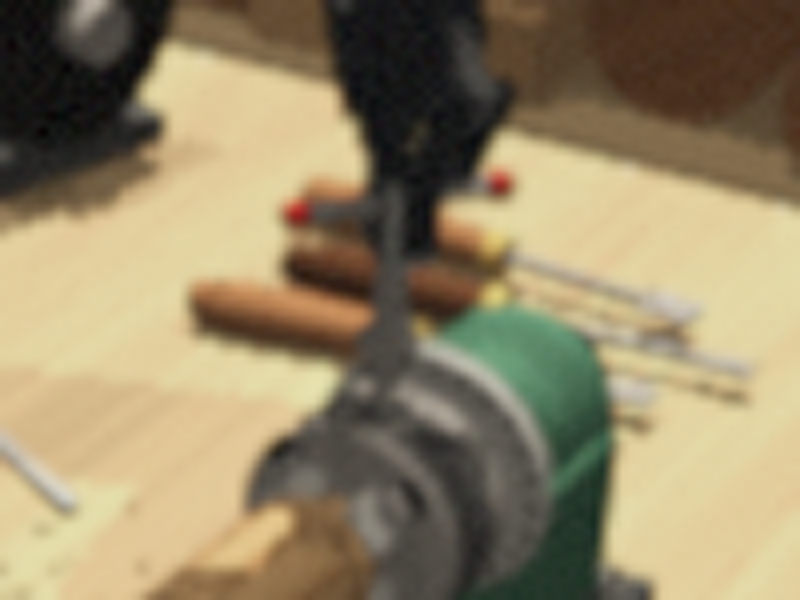

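The key is upright in the grip (balls at (297,212) and (500,182)) with the tip just above the bushing. Reseating.

Scaled: 0.02 m / 0.75 = 0.0267, 0.018 m / 0.75 = 0.024.

```bash
python3 drive.py '[{"trans": [0,0,0.0107],"jaw": 0.1},{"trans": [0,0,0.0187],"jaw": 0.1},{"trans": [0,0,0.024],"jaw": 0.1},{"trans": [0,0,0.0267],"jaw": 0.1},{"trans": [0,0,0.0267],"jaw": 0.1}]'; python3 tq.py; python3 drive.py '[{"trans": [0,0,0.0027],"jaw": 0.1},{"trans": [0,0,0.0053],"jaw": 0.1},{"trans": [0,0,0.0053],"jaw": 0.1}]'; 
```

```text
t: 22.15
tcp_pos: [0.5486, 0.2071, 0.2286]
tool_rot: [0.898, 0.441, 0.001, 0.0]
force: [-3.2, 0.1, 9.5]
finger_gap: 0.19
gripper_force: 130.5
t 22.15 yaw 0.913 q6 0.829 tz 0.021527718785593827 tau6 -0.009176649909932166 F [-3.2377  0.0558  9.4684] gap 0.19044948536156872 z 0.22860565009225384
t: 22.45
tcp_pos: [0.5485, 0.2072, 0.2247]
tool_rot: [0.898, 0.441, 0.001, 0.0]
force: [-1.2, 0.6, 6.4]
finger_gap: 0.184
gripper_force: 129.9
```

Scaled: 0.006 m / 0.75 = 0.008, 0.003 m / 0.75 = 0.004.

```bash
python3 drive.py '[{"trans": [-0.0003,-0.0005,0.004],"jaw": 0.1},{"trans": [-0.0003,-0.0005,0.008],"jaw": 0.1},{"trans": [-0.0003,-0.0005,0.008],"jaw": 0.1}]'; python3 tq.py; python3 drive.py '[{"trans": [0,0,0.004],"jaw": 0.1},{"trans": [0,0,0.008],"jaw": 0.1},{"trans": [0,0,0.0093],"jaw": 0.1},{"trans": [0,0,0.0093],"jaw": 0.1}]';python3 tq.py
```

```text
t: 22.75
tcp_pos: [0.5487, 0.2074, 0.2224]
tool_rot: [0.898, 0.441, 0.002, 0.001]
force: [-6.3, -0.6, 26.6]
finger_gap: 0.184
gripper_force: 132.5
t 22.75 yaw 0.913 q6 0.829 tz -0.1190960151176002 tau6 -0.08351272204890847 F [-6.3144 -0.5958 26.6494] gap 0.18419327079277134 z 0.22242252334792412
t: 23.15
tcp_pos: [0.5489, 0.2076, 0.2194]
tool_rot: [0.898, 0.441, 0.003, 0.001]
force: [-12.5, -2.0, 47.2]
finger_gap: 0.185
gripper_force: 136.0
t 23.15 yaw 0.913 q6 0.829 tz -0.08777618179191043 tau6 -0.10995979188010097 F [-12.5316  -1.9768  47.1664] gap 0.18528764438112416 z 0.21942648650146365
```

Scaled: -0.009 m / 0.75 = -0.012, -0.0012 m / 0.75 = -0.0016, 0.04 rad / 6.2832 = 0.0064.

```bash
python3 drive.py '[{"trans": [0,0,-0.008],"jaw": 0.1},{"trans": [-0.0012,-0.0016,-0.012],"yaw": 0.0064,"jaw": 0.1},{"trans": [-0.0012,-0.0016,-0.012],"yaw": 0.0064,"jaw": 0.1},{"trans": [-0.0012,-0.0016,-0.0093],"yaw": 0.0064,"jaw": 0.1},{"trans": [-0.0012,-0.0016,-0.0093],"yaw": 0.0064,"jaw": 0.1}]'; python3 tq.py; python3 drive.py '[{"trans": [0,0,0.0027],"jaw": 0.1},{"trans": [0,0,0.0053],"jaw": 0.1},{"trans": [0,0,0.0053],"jaw": 0.1}]';python3 tq.py
```

```text
t: 23.65
tcp_pos: [0.5482, 0.2073, 0.2198]
tool_rot: [0.906, 0.423, 0.002, 0.001]
force: [-1.2, -0.2, 15.0]
finger_gap: 0.185
gripper_force: 131.3
t 23.65 yaw 0.874 q6 0.868 tz 0.06596220744982535 tau6 0.0672627822495997 F [-1.2166 -0.2424 15.0352] gap 0.18463691007074684 z 0.21981199508725277
t: 23.95
tcp_pos: [0.5485, 0.2074, 0.2196]
tool_rot: [0.906, 0.423, 0.003, 0.001]
force: [-6.4, -1.8, 34.6]
finger_gap: 0.19
gripper_force: 134.0
t 23.95 yaw 0.874 q6 0.868 tz 0.08059286671941258 tau6 0.06106645334511995 F [-6.3714 -1.7731 34.5591] gap 0.19033894233943538 z 0.21957164124015036
```

```bash
cat > slip.py <<'E'
from h import *
import sys
def balls(S):
    im=S['pixels'].astype(int); m=((im[...,0]>100)&(im[...,1]<60)&(im[...,2]<60)).astype(np.uint8); m[:150]=m[210:]=0; m[:,:290]=m[:,350:]=0
    n,_,st,c=cv2.connectedComponentsWithStats(m); return [c[i] for i in range(1,n) if st[i,4]>1]
def pr(S,X): q=S['R']@X+S['t']; return np.array([q[0]/q[2]*f(S)+S['cx'],q[1]/q[2]*f(S)+S['cy']])
def res(S,p,yaw):
    b=balls(S); d=np.array([np.cos(yaw),np.sin(yaw),0])*.044
    for s in(-1,1):
        e=pr(S,p+s*d+[0,0,.0017]); k=min(b,key=lambda c:np.hypot(*(c-e))); print(s,'obs-pred px',k-e, 'px per cm up',pr(S,p+s*d+[0,0,.0117])-e)
if __name__=='__main__':
    res(dict(np.load('last_scene.npz')),np.array([.5485,.2066,.2482]),.914)
    s=manip.sense(); R=Ro.from_quat(s['tool_rot']).as_matrix(); S=snap('scene'); res(S,s['tcp_pos'],np.arctan2(R[1,0],R[0,0]))
E
python3 slip.py
```

```text
-1 obs-pred px [ 0.551 -0.192] px per cm up [ 0.1832 -2.9083]
1 obs-pred px [-24.9641   3.4528] px per cm up [ 0.2854 -2.8673]
-1 obs-pred px [ 0.1566 -0.0444] px per cm up [ 0.1782 -2.8363]
1 obs-pred px [0.0062 0.2321] px per cm up [ 0.2803 -2.8019]
```

The key hasn't slipped in the grip, so the collar is catching on the bushing rim. Light press with a small search around it.

Scaled: -0.003 m / 0.75 = -0.004, -0.002 m / 0.75 = -0.0027.

```bash
python3 drive.py '[{"trans": [0,0,-0.004],"jaw": 0.1},{"trans": [-0.0009,-0.0009,-0.0027],"jaw": 0.1},{"trans": [-0.0009,-0.0009,-0.0027],"jaw": 0.1}]'; python3 drive.py '[{"trans": [0.0013,0,0],"jaw": 0.1},{"trans": [0.0013,0,0],"jaw": 0.1}]' | grep -E "tcp|force"; python3 drive.py '[{"trans": [-0.0027,0,0],"jaw": 0.1},{"trans": [-0.0027,0,0],"jaw": 0.1}]'| grep -E "tcp|force";  python3 drive.py '[{"trans": [0.0013,0.0013,0],"jaw": 0.1},{"trans": [0.0013,0.0013,0],"jaw": 0.1}]'| grep -E "tcp|force"; python3 drive.py '[{"trans": [0,-0.0027,0],"jaw": 0.1},{"trans": [0,-0.0027,0],"jaw": 0.1}]'| grep -E "tcp|force"
```

```text
t: 24.3
tcp_pos: [0.5481, 0.2073, 0.2197]
tool_rot: [0.906, 0.423, 0.004, 0.001]
force: [-2.8, -1.5, 23.2]
finger_gap: 0.187
gripper_force: 132.4
tcp_pos: [0.5483, 0.2075, 0.2197]
force: [-3.1, -2.1, 24.8]
gripper_force: 132.4
tcp_pos: [0.5479, 0.2071, 0.2197]
force: [-1.0, 1.4, 22.3]
gripper_force: 132.0
tcp_pos: [0.5483, 0.2071, 0.2197]
force: [-3.8, 0.3, 24.3]
gripper_force: 132.3
tcp_pos: [0.5479, 0.2075, 0.2197]
force: [-0.8, -1.3, 23.2]
gripper_force: 131.9
```

Careful with the scale: shifts go in shares of 0.75 m and turns go in shares of 2 pi rad. That gives: -0.012 m / 0.75 = -0.016, -0.008 m / 0.75 = -0.0107.

```bash
python3 drive.py '[{"trans": [0,0.0013,-0.0107],"jaw": 0.1},{"trans": [0,0.0013,-0.016],"jaw": 0.1},{"trans": [0,0.0013,-0.016],"jaw": 0.1}]'; python3 tq.py; python3 drive.py '[{"trans": [-0.0007,-0.0011,0],"jaw": 0.1},{"trans": [-0.0007,-0.0011,0.004],"jaw": 0.1},{"trans": [-0.0007,-0.0011,0.008],"jaw": 0.1},{"trans": [-0.0007,-0.0011,0.008],"jaw": 0.1}]'; python3 tq.py
```

```text
t: 25.4
tcp_pos: [0.5472, 0.2069, 0.2207]
tool_rot: [0.906, 0.423, 0.001, 0.0]
force: [11.5, 1.9, -30.2]
finger_gap: 0.186
gripper_force: 124.1
t 25.40 yaw 0.873 q6 0.869 tz 0.002836251877593369 tau6 -0.01183878950541839 F [ 11.5298   1.8535 -30.2468] gap 0.1859415488911771 z 0.22066580867222813
t: 25.8
tcp_pos: [0.5475, 0.207, 0.2202]
tool_rot: [0.906, 0.423, 0.003, 0.001]
force: [5.7, 0.3, -4.6]
finger_gap: 0.189
gripper_force: 127.9
t 25.80 yaw 0.873 q6 0.869 tz -0.009432103515444604 tau6 -0.02204827847890556 F [ 5.734   0.3464 -4.5845] gap 0.1888766938488247 z 0.22023046617349049
```

Scaled: 0.12 rad / 6.2832 = 0.0191.

```bash
python3 drive.py '[{"yaw": 0.0095,"jaw": 0.1},{"yaw": 0.0191,"jaw": 0.1},{"yaw": 0.0191,"jaw": 0.1}]' >/dev/null; python3 tq.py; python3 drive.py '[{"yaw": 0.0095,"jaw": 0.1},{"yaw": 0.0191,"jaw": 0.1},{"yaw": 0.0191,"jaw": 0.1}]' >/dev/null; python3 tq.py;  python3 drive.py '[{"yaw": 0.0095,"jaw": 0.1},{"yaw": 0.0191,"jaw": 0.1},{"yaw": 0.0191,"jaw": 0.1}]' >/dev/null; python3 tq.py
```

```text
t 26.10 yaw 0.753 q6 0.990 tz 0.12062012517282639 tau6 0.30786230228841305 F [ 6.4176 -0.383  -5.0106] gap 0.18603343269698458 z 0.22027399152855215
t 26.40 yaw 0.632 q6 1.110 tz -0.1348399793024886 tau6 0.1089877774938941 F [ 6.9308 -0.7377 -4.3607] gap 0.1879060370745517 z 0.22027693943949558
t 26.70 yaw 0.512 q6 1.230 tz -0.07166967211083547 tau6 0.1044595381245017 F [ 6.9733 -1.4473 -4.5641] gap 0.18988248018175186 z 0.220330863552266
```

Scaled: 0.003 m / 0.75 = 0.004, 0.002 m / 0.75 = 0.0027.

```bash
python3 drive.py '[{"trans": [0.0016,0.0009,0],"jaw": 0.1},{"trans": [0.0016,0.0009,0],"jaw": 0.1},{"trans": [0.0016,0.0009,0.0027],"jaw": 0.1},{"trans": [0.0016,0.0009,0.004],"jaw": 0.1},{"trans": [0.0016,0.0009,0.004],"jaw": 0.1}]' >/dev/null; python3 tq.py; python3 drive.py '[{"trans": [0,0,0.0027],"jaw": 0.1},{"trans": [0,0,0.004],"jaw": 0.1},{"trans": [0,0,0.004],"jaw": 0.1}]' >/dev/null; python3 tq.py; python3 drive.py '[{"trans": [0,0,0.0027],"jaw": 0.1},{"trans": [0,0,0.004],"jaw": 0.1},{"trans": [0,0,0.004],"jaw": 0.1}]' >/dev/null; python3 tq.py
```

```text
t 27.20 yaw 0.513 q6 1.229 tz -0.06745339321543248 tau6 -0.06670282920822501 F [ 3.0057 -2.3371  8.5341] gap 0.1894735905328805 z 0.22008339315441028
t 27.50 yaw 0.513 q6 1.229 tz -0.11144046828922818 tau6 -0.06812647450715303 F [-0.8953 -3.1458 22.8843] gap 0.18749744851068356 z 0.2198729466254954
t 27.80 yaw 0.513 q6 1.229 tz -0.12327100904387209 tau6 -0.1299661584198475 F [-0.7583 -3.1259 21.0154] gap 0.19019942153028965 z 0.2167143281914987
```

Scaled: 0.003 m / 0.75 = 0.004, 0.002 m / 0.75 = 0.0027.

```bash
python3 drive.py '[{"trans": [0,0,0.0027],"jaw": 0.1},{"trans": [0,0,0.004],"jaw": 0.1},{"trans": [0,0,0.004],"jaw": 0.1}]' >/dev/null; python3 tq.py; python3 drive.py '[{"trans": [0,0,0.0013],"jaw": 0.1},{"trans": [0,0,0.0027],"jaw": 0.1},{"trans": [0,0,0.0027],"jaw": 0.1}]' >/dev/null; python3 tq.py; python3 slip.py | tail -2
```

```text
t 28.10 yaw 0.513 q6 1.229 tz -0.12195688593554602 tau6 -0.14980976935476065 F [-0.8502 -2.5633 23.3944] gap 0.18527204100672653 z 0.21414799138345125
t 28.40 yaw 0.513 q6 1.229 tz -0.20885692081561746 tau6 -0.1617381116375327 F [-3.9336 -2.5981 30.9692] gap 0.1833072544736938 z 0.2134619194123013
-1 obs-pred px [-0.5993 -0.3897] px per cm up [ 0.1715 -2.8022]
1 obs-pred px [-0.8939 -0.7514] px per cm up [ 0.2863 -2.8084]
```

Seated again (about 18 mm). Easing the press and turning clockwise with a torque check at each step.

Scaled: -0.002 m / 0.75 = -0.0027, 0.2 rad / 6.2832 = 0.0318.

```bash
python3 drive.py '[{"trans": [0,0,-0.0027],"yaw": 0.0159,"jaw": 0.1},{"trans": [0,0,-0.0027],"yaw": 0.0318,"jaw": 0.1},{"trans": [0,0,-0.0027],"yaw": 0.0318,"jaw": 0.1}]' >/dev/null; python3 tq.py; for i in 1 2 3; do python3 drive.py '[{"yaw": 0.0159,"jaw": 0.1},{"yaw": 0.0239,"jaw": 0.1},{"yaw": 0.0239,"jaw": 0.1}]' >/dev/null; python3 tq.py; done
```

```text
t 28.75 yaw 0.312 q6 1.431 tz -0.15864485698856334 tau6 0.1856336323544383 F [ 1.3055 -2.7897 15.0652] gap 0.18599692981834007 z 0.21236541705290804
t 29.05 yaw 0.163 q6 1.580 tz -0.05620146703007205 tau6 0.08714430034160614 F [ 0.9567 -3.1389 15.7174] gap 0.18941720019596736 z 0.2122924180061614
t 29.35 yaw 0.013 q6 1.730 tz -0.04009177754494443 tau6 0.12460987083613873 F [ 2.0945 -4.1807 15.2564] gap 0.18965926415199053 z 0.21226492092950186
t 29.65 yaw -0.136 q6 1.879 tz 0.06692095030135459 tau6 0.22421451285481453 F [ 1.6805 -3.7893 14.4371] gap 0.1897273779632234 z 0.21228627671090147
```

Scaled: 0.08 rad / 6.2832 = 0.0127.

```bash
for i in 1 2 3; do python3 drive.py '[{"yaw": 0.0064,"jaw": 0.1},{"yaw": 0.0127,"jaw": 0.1},{"yaw": 0.0127,"jaw": 0.1}]' >/dev/null; python3 tq.py; done
```

```text
t 29.95 yaw -0.216 q6 1.959 tz 0.12909793033539063 tau6 0.2825302630662918 F [ 1.7597 -3.9703 15.4281] gap 0.1878032391999019 z 0.21228614388679817
t 30.25 yaw -0.295 q6 2.038 tz 0.35022339175751793 tau6 0.43396616354584694 F [ 2.4485 -3.8029 14.7838] gap 0.18657273905477695 z 0.21230336127484362
t 30.55 yaw -0.374 q6 2.118 tz 0.49139355787341865 tau6 0.553029365837574 F [ 1.2804 -4.8356 15.3725] gap 0.1878740809214092 z 0.21231853610384493
```

The torque rise reproduces at the same angle (-0.25), consistent with the pinion at about 1.5. Hold briefly, then back into the slack, check it, and lift out.

Scaled: 0.02 rad / 6.2832 = 0.0032.

```bash
python3 drive.py '[{"yaw": 0.0032,"jaw": 0.1},{"yaw": 0.0032,"jaw": 0.1},{"yaw": 0.0032,"jaw": 0.1},{"yaw": 0.0032,"jaw": 0.1}]' >/dev/null; python3 tq.py; for i in 1 2 3 4; do python3 drive.py '[{"trans": [0,0,-0.0007],"yaw": -0.0159,"jaw": 0.1},{"trans": [0,0,-0.0007],"yaw": -0.0159,"jaw": 0.1}]' >/dev/null; python3 tq.py; done
```

```text
t 30.95 yaw -0.393 q6 2.137 tz 0.6781689932895366 tau6 0.6534429453313351 F [ 0.0373 -5.4123 15.7637] gap 0.18823350817079673 z 0.21233327621379855
t 31.15 yaw -0.294 q6 2.037 tz 0.2612267805956449 tau6 -0.0185026740655303 F [ 2.1416 -4.4268 12.7835] gap 0.19464353348862967 z 0.21232996463761822
t 31.35 yaw -0.194 q6 1.937 tz 0.16365299506764838 tau6 -0.0850385706871748 F [ 2.1351 -3.8267 11.1381] gap 0.1888440113290706 z 0.21234629367783855
t 31.55 yaw -0.094 q6 1.837 tz 0.08394743467661979 tau6 -0.1984019111841917 F [ 3.2101 -2.4263  7.5058] gap 0.18574851394953024 z 0.21238360208547744
t 31.75 yaw 0.004 q6 1.738 tz 0.09392274796248204 tau6 -0.25134273804724216 F [ 4.1678 -3.4823  6.7236] gap 0.18737340298320831 z 0.2123908220307767
```

Scaled: 0.06 rad / 6.2832 = 0.0095.

```bash
python3 drive.py '[{"jaw": 0.1},{"jaw": 0.1}]' >/dev/null; python3 tq.py; python3 drive.py '[{"yaw": 0.0095,"jaw": 0.1},{"yaw": 0.0095,"jaw": 0.1},{"yaw": 0.0095,"jaw": 0.1}]' >/dev/null; python3 tq.py; python3 drive.py '[{"yaw": 0.0095,"jaw": 0.1},{"yaw": 0.0095,"jaw": 0.1},{"yaw": 0.0095,"jaw": 0.1}]' >/dev/null; python3 tq.py;  python3 drive.py '[{"yaw": 0.0095,"jaw": 0.1},{"yaw": 0.0095,"jaw": 0.1},{"yaw": 0.0095,"jaw": 0.1}]' >/dev/null; python3 tq.py
```

```text
t 31.95 yaw 0.003 q6 1.740 tz 0.06887921811353206 tau6 0.05147890420630574 F [ 3.8038 -3.0322  6.3323] gap 0.18546703999709463 z 0.2123897407565384
t 32.25 yaw -0.057 q6 1.800 tz -0.005343228182567572 tau6 -0.008367572736460716 F [ 2.7827 -3.116   6.837 ] gap 0.18667325580898397 z 0.21239965958773124
t 32.55 yaw -0.117 q6 1.860 tz 0.03913072110332501 tau6 0.005375975888455287 F [ 4.7537 -3.4914  5.9784] gap 0.1907732304676246 z 0.21237312656068202
t 32.85 yaw -0.177 q6 1.920 tz 0.03351067979599138 tau6 0.06339476443827152 F [ 4.5505 -4.5335  5.9128] gap 0.19045251518598375 z 0.21241656709797632
```

Scaled: 0.06 rad / 6.2832 = 0.0095.

```bash
for i in 1 2 3 4; do python3 drive.py '[{"yaw": 0.0095,"jaw": 0.1},{"yaw": 0.0095,"jaw": 0.1},{"yaw": 0.0095,"jaw": 0.1}]' >/dev/null; python3 tq.py; done
```

```text
t 33.15 yaw -0.236 q6 1.979 tz 0.1765041739687731 tau6 0.1724497927352786 F [ 4.7739 -4.9744  6.2762] gap 0.18925299020542843 z 0.2123884836613137
t 33.45 yaw -0.296 q6 2.039 tz 0.2359877160657518 tau6 0.26536096818745136 F [ 3.2198 -4.0694  6.3136] gap 0.18921666795773567 z 0.2124014016337643
t 33.75 yaw -0.355 q6 2.098 tz 0.4188113934082224 tau6 0.44871222227811813 F [ 3.9927 -4.7308  6.6088] gap 0.19272874915320806 z 0.21243831768072904
t 34.05 yaw -0.415 q6 2.158 tz 0.4913384031634276 tau6 0.49901990219950676 F [ 3.3115 -3.567   6.3701] gap 0.1904764821842143 z 0.21245055718744899
```

Onset repeats at about -0.2 rad with a reversible elastic rise. That puts the socket at -0.015 rad, so the pinion is at its stop of about 1.5. Centring in the slack and lifting straight out.

Scaled: -0.016 m / 0.75 = -0.0213, -0.012 m / 0.75 = -0.016, -0.36 rad / 6.2832 = -0.0573.

```bash
python3 drive.py '[{"yaw": -0.0191,"jaw": 0.1},{"yaw": -0.0382,"jaw": 0.1},{"yaw": -0.0573,"jaw": 0.1},{"yaw": -0.0573,"jaw": 0.1},{"trans": [0,0,-0.0053],"yaw": -0.0573,"jaw": 0.1},{"trans": [0,0,-0.0107],"yaw": -0.0573,"jaw": 0.1},{"trans": [0,0,-0.016],"yaw": -0.0573,"jaw": 0.1},{"trans": [0,0,-0.0213],"yaw": -0.0573,"jaw": 0.1}]' ; python3 tq.py; python3 drive.py '[{"trans": [0,0,-0.0133],"jaw": 0.1},{"trans": [0,0,-0.0267],"jaw": 0.1},{"trans": [0,0,-0.0533],"jaw": 0.1},{"trans": [0,0,-0.08],"jaw": 0.1},{"trans": [0,0,-0.08],"jaw": 0.1}]'; python3 - <<'E'
from h import *
go(.606,-.2941,.27)
S=snap('scene'); import slip
s=manip.sense(); R=Ro.from_quat(s['tool_rot']).as_matrix()
print(slip.balls(S)); q=s['tcp_pos']
L=(cloud(S).reshape(-1,3)-q)@R; L=L[np.isfinite(L).all(1)]
Q=L[(abs(L[:,0])<.03)&(abs(L[:,1])<.03)]
for lo in np.arange(.021,.09,.004):
    k=Q[(Q[:,2]>=lo)&(Q[:,2]<lo+.004)]
    if len(k): print('%.3f'%lo,len(k),k[:,:2].min(0),k[:,:2].max(0),'med',np.median(k[:,:2],0))
E
```

```text
t: 34.85
tcp_pos: [0.5472, 0.2065, 0.226]
tool_rot: [1.0, -0.029, 0.001, 0.0]
force: [6.0, -1.8, -5.8]
finger_gap: 0.186
gripper_force: 127.9
t 34.85 yaw -0.058 q6 1.800 tz -0.014943641031362549 tau6 0.030655504669994116 F [ 6.0185 -1.8028 -5.8335] gap 0.18615374540701893 z 0.2259637403780042
t: 35.35
tcp_pos: [0.5461, 0.2076, 0.2893]
tool_rot: [1.0, -0.029, 0.001, -0.001]
force: [2.0, -0.4, -1.7]
finger_gap: 0.186
gripper_force: 128.5
t 35.4 shift [0.0884 0.4974 0.0189] turn None yaw0 -0.05714896198979712 q6 1.7994869887704013
[array([307.3333, 152.3333]), array([332.1667, 160.1667])]
0.021 1 [-0.0015  0.0121] [-0.0015  0.0121] med [-0.0015  0.0121]
0.025 6 [-0.0008 -0.003 ] [0.006  0.0066] med [0.0033 0.0024]
0.029 6 [-0.006   0.0037] [0.0053 0.0069] med [0.0006 0.0038]
0.033 4 [-0.0051  0.0042] [0.0046 0.0083] med [0.0005 0.0076]
0.037 6 [-0.0031 -0.0002] [0.005  0.0096] med [0.0019 0.0062]
0.041 4 [-0.0026  0.0022] [0.0054 0.0072] med [0.0019 0.0057]
0.045 4 [-0.0017  0.0012] [0.0051 0.0082] med [0.0015 0.0045]
0.049 4 [-0.0023  0.001 ] [0.0053 0.0067] med [0.0019 0.0046]
0.053 20 [-0.0123 -0.0086] [0.0114 0.0137] med [0.0021 0.0045]
0.057 6 [-0.0024 -0.0022] [0.0121 0.0129] med [0.0057 0.0092]
0.061 2 [-0.0027  0.0023] [0.0069 0.0105] med [0.0021 0.0064]
0.065 6 [-0.0022 -0.0021] [0.0047 0.0097] med [0.0035 0.0043]
0.069 6 [-0.0055 -0.0021] [0.0056 0.0111] med [0.0018 0.005 ]
0.073 6 [-0.0066 -0.0038] [0.0051 0.0077] med [0.0016 0.0049]
0.077 1 [0.002  0.0038] [0.002  0.0038] med [0.002  0.0038]
```

The key is out, upright and unslipped. Carrying it back over its block.

Scaled: 0.497 m / 0.75 = 0.6627, 0.15 m / 0.75 = 0.2.

```bash
python3 drive.py '[{"trans": [0.012,0.0667,0],"jaw": 0.1},{"trans": [0.024,0.1333,0],"jaw": 0.1},{"trans": [0.036,0.2,0],"jaw": 0.1},{"trans": [0.048,0.2667,0],"jaw": 0.1},{"trans": [0.06,0.3333,0],"jaw": 0.1},{"trans": [0.072,0.4,0],"jaw": 0.1},{"trans": [0.084,0.4667,0],"jaw": 0.1},{"trans": [0.096,0.5333,0],"jaw": 0.1},{"trans": [0.108,0.6,0],"jaw": 0.1},{"trans": [0.12,0.6627,0],"jaw": 0.1},{"trans": [0.12,0.6627,0],"jaw": 0.1},{"trans": [0.12,0.6627,0],"jaw": 0.1}]'; python3 - <<'E'
from h import *
go(.6073,-.2938,.15)
T=snap('top');S=snap('scene')
a=cv2.resize(S['pixels'][270:360,200:260],(400,600),interpolation=cv2.INTER_CUBIC)
b=cv2.resize(T['pixels'][150:225,225:325],(400,300),interpolation=cv2.INTER_CUBIC)
C=np.zeros((600,800,3),np.uint8);C[:,:400]=a;C[:300,400:]=b
C[300:600,400:800]=cv2.resize(S['pixels'][165:225,275:355],(400,300),interpolation=cv2.INTER_CUBIC)
save(C,'c7.png')
W=cloud(T); d=W[...,:2]-J; c,s=np.cos(JY),np.sin(JY); L=np.stack([d@[c,s],d@[-s,c],W[...,2]],-1).reshape(-1,3)
q=L[(abs(L[:,0])<.02)&(L[:,2]>.115)&(L[:,1]<-.16)&(L[:,1]>-.22)]; print('bead end jig y',np.sort(q[:,1])[:6])
# block top in scene cloud
P=cloud(S).reshape(-1,3); m=(abs(P[:,2]-.04)<.006)&(P[:,0]>.53)&(P[:,0]<.69)&(P[:,1]>-.37)&(P[:,1]<-.2); print(cv2.minAreaRect(P[m][:,:2].astype(np.float32)))
E
```

```text
t: 36.6
tcp_pos: [0.6059, -0.2952, 0.2843]
tool_rot: [1.0, -0.03, -0.002, -0.002]
force: [0.6, 0.7, -1.3]
finger_gap: 0.185
gripper_force: 128.3
t 36.6 shift [ 0.0018 -0.0011  0.1343] turn None yaw0 -0.06031286312946514 q6 1.0118741354895349
bead end jig y [-0.1755 -0.175  -0.1748 -0.1746 -0.1744 -0.1741]
((0.6035394072532654, -0.29329782724380493), (0.0818324014544487, 0.10250134021043777), 10.446229934692383)
```

View pics/c7.png

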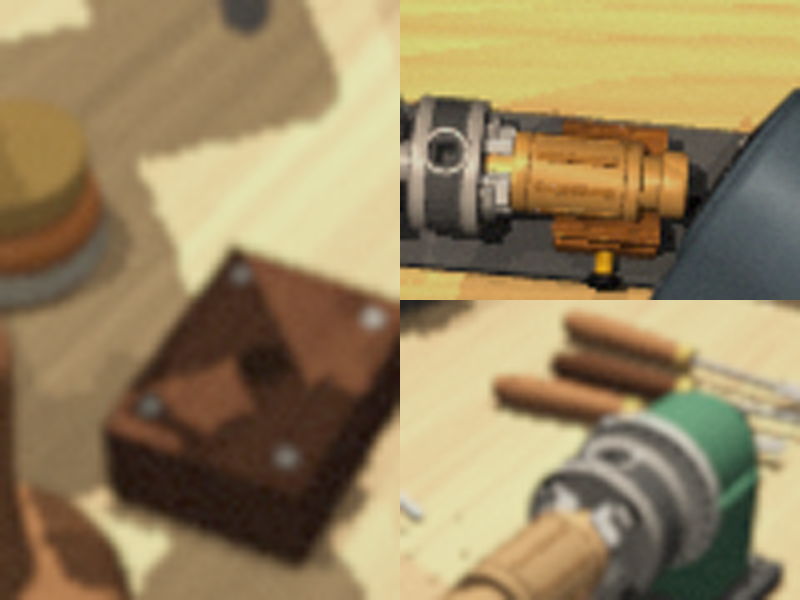

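The empty block hole is visible at crop (265,362). The blank's bead end sits at jig y=-0.1755, still home, and the socket now appears square with the jig, consistent with about 1.5 rad. Lowering the key.

Scaled: 0.15 m / 0.75 = 0.2, 0.04 m / 0.75 = 0.0533.

```bash
python3 drive.py '[{"trans": [0.0017,-0.0017,0.0533],"jaw": 0.1},{"trans": [0.0017,-0.0017,0.1067],"jaw": 0.1},{"trans": [0.0017,-0.0017,0.16],"jaw": 0.1},{"trans": [0.0017,-0.0017,0.1933],"jaw": 0.1},{"trans": [0.0017,-0.0017,0.2],"jaw": 0.1},{"trans": [0.0017,-0.0017,0.2],"jaw": 0.1}]' ; python3 -c "
from h import *
go(.607,-.2937,.12)"
```

```text
t: 37.3
tcp_pos: [0.6084, -0.2911, 0.1362]
tool_rot: [1.0, -0.028, -0.001, -0.001]
force: [-1.0, -0.6, -1.3]
finger_gap: 0.19
gripper_force: 128.4
t 37.3 shift [-0.0012  0.0027  0.0162] turn None yaw0 -0.05534348646303806 q6 1.01434439672521
```

Scaled: 0.016 m / 0.75 = 0.0213, 0.011 m / 0.75 = 0.0147.

```bash
python3 drive.py '[{"trans": [-0.0016,0.0036,0],"jaw": 0.1},{"trans": [-0.0016,0.0036,0.008],"jaw": 0.1},{"trans": [-0.0016,0.0036,0.0147],"jaw": 0.1},{"trans": [-0.0016,0.0036,0.0213],"jaw": 0.1},{"trans": [-0.0016,0.0036,0.0213],"jaw": 0.1}]'; python3 drive.py '[{"trans": [0,0,0.0027],"jaw": 0.1},{"trans": [0,0,0.0053],"jaw": 0.1},{"trans": [0,0,0.0053],"jaw": 0.1}]'; python3 drive.py '[{"trans": [0,0,0.0027],"jaw": 0.1},{"trans": [0,0,0.0053],"jaw": 0.1},{"trans": [0,0,0.0053],"jaw": 0.1}]'
```

```text
t: 37.8
tcp_pos: [0.6067, -0.2954, 0.1201]
tool_rot: [1.0, -0.029, -0.001, -0.001]
force: [0.1, 1.0, -2.0]
finger_gap: 0.191
gripper_force: 128.4
t: 38.1
tcp_pos: [0.6067, -0.2951, 0.1163]
tool_rot: [1.0, -0.029, -0.001, -0.001]
force: [-0.7, 1.2, -2.6]
finger_gap: 0.188
gripper_force: 128.5
t: 38.4
tcp_pos: [0.6066, -0.2951, 0.1119]
tool_rot: [1.0, -0.029, -0.001, -0.001]
force: [-1.3, 2.4, -1.9]
finger_gap: 0.191
gripper_force: 128.3
```

Scaled: 0.006 m / 0.75 = 0.008, -0.001 m / 0.75 = -0.0013.

```bash
python3 drive.py '[{"trans": [-0.0003,-0.0013,0.004],"jaw": 0.1},{"trans": [-0.0003,-0.0013,0.008],"jaw": 0.1},{"trans": [-0.0003,-0.0013,0.008],"jaw": 0.1}]'; python3 drive.py '[{"trans": [0,0,0.0027],"jaw": 0.1},{"trans": [0,0,0.004],"jaw": 0.1},{"trans": [0,0,0.004],"jaw": 0.1}]'; python3 drive.py '[{"trans": [0,0,0.002],"jaw": 0.1},{"trans": [0,0,0.002],"jaw": 0.1}]'
```

```text
t: 38.7
tcp_pos: [0.6069, -0.2945, 0.1061]
tool_rot: [1.0, -0.029, -0.0, -0.0]
force: [-1.1, 1.7, -3.7]
finger_gap: 0.185
gripper_force: 128.4
t: 39.0
tcp_pos: [0.6069, -0.2945, 0.1036]
tool_rot: [1.0, -0.029, -0.0, -0.0]
force: [-2.0, 2.4, -1.8]
finger_gap: 0.186
gripper_force: 128.5
t: 39.2
tcp_pos: [0.607, -0.2945, 0.1025]
tool_rot: [1.0, -0.029, -0.0, -0.0]
force: [-1.9, 3.2, 1.3]
finger_gap: 0.191
gripper_force: 128.9
```

Scaled: -0.2 m / 0.75 = -0.2667, -0.17 m / 0.75 = -0.2267.

```bash
python3 drive.py '[{"trans": [0,0,0.0013],"jaw": 0.1},{"trans": [0,0,0.0013],"jaw": 0.3},{"jaw": 0.5},{"jaw": 0.8},{"jaw": 1},{"jaw": 1},{"jaw": 1},{"trans": [0,0,-0.04],"jaw": 1},{"trans": [0,0,-0.0933],"jaw": 1},{"trans": [0,0,-0.16],"jaw": 1},{"trans": [0,0,-0.2267],"jaw": 1},{"trans": [0,0,-0.2667],"jaw": 1},{"trans": [0,0,-0.2667],"jaw": 1}]'; python3 - <<'E'
from h import *
T=snap('top');S=snap('scene')
for s,box in((T,(385,155,425,203)),(S,(210,285,270,340))):
    u0,v0,u1,v1=box; im=s['pixels'].astype(int)
    m=((im[...,0]>100)&(im[...,1]<60)&(im[...,2]<60)).astype(np.uint8); k=np.zeros_like(m);k[v0:v1,u0:u1]=1
    n,_,st,c=cv2.connectedComponentsWithStats(m*k)
    for i in range(1,n):
        if st[i,4]>2: print('ball',c[i],st[i,4],pt(s,*c[i],z=.104),pt(s,*c[i]))
P=cloud(S).reshape(-1,3);P=P[np.isfinite(P).all(1)]
for lo in np.arange(.04,.125,.006):
    k=P[(P[:,2]>=lo)&(P[:,2]<lo+.006)&(abs(P[:,0]-.605)<.022)&(abs(P[:,1]+.294)<.022)]
    if len(k): print('%.3f'%lo,len(k),np.median(k[:,:2],0))
E
```

```text
t: 40.5
tcp_pos: [0.6096, -0.2963, 0.3092]
tool_rot: [1.0, -0.028, 0.005, 0.004]
force: [0.1, 0.5, -0.1]
finger_gap: 0.997
gripper_force: 0.0
ball [389.0526 174.0526] 19 [ 0.6167 -0.2501  0.104 ] [ 0.6309 -0.2626  0.0472]
ball [224.  297.5] 4 [ 0.559  -0.2906  0.104 ] [ 0.5635 -0.2956  0.1104]
ball [252.0667 314.8   ] 15 [ 0.6493 -0.298   0.104 ] [ 0.652  -0.3016  0.1086]
0.040 109 [ 0.609  -0.3009]
0.046 27 [ 0.6099 -0.3005]
0.052 12 [ 0.6083 -0.2995]
0.058 10 [ 0.6087 -0.2989]
0.064 10 [ 0.6096 -0.298 ]
0.070 11 [ 0.6086 -0.2995]
0.076 6 [ 0.6091 -0.3003]
0.082 15 [ 0.6121 -0.3012]
0.088 14 [ 0.6111 -0.3021]
0.094 14 [ 0.6082 -0.3028]
0.100 25 [ 0.6116 -0.2993]
0.106 57 [ 0.606  -0.2954]
0.112 19 [ 0.6069 -0.2978]
```

Scaled: -0.2 m / 0.75 = -0.2667.

```bash
python3 drive.py '[{"trans": [0,0,-0.2667],"jaw": 1},{"jaw": 1},{"jaw": 1},{"jaw": 1}]' | head -2; python3 -c "
from station import manip
print(manip.sign_off())"
```

```text
t: 41.0
tcp_pos: [0.6057, -0.2937, 0.2991]
the job is handed in; nothing more can be done
None
```

The job is handed in at 41 s of the 69 s allowed, with the blank pushed home, the key back upright and fully down in its block, and the jaws turned to what torque and angle indicate is the 1.5 rad stop. I couldn't read the pinion angle directly, and the first tightening slipped a corner, so I reseated the key and tightened again.

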